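# Reset the purse-stitching bench

### The arm

A 6-joint arm with a two-finger parallel gripper is mounted at the origin on the work surface. World frame = base frame: x ahead of the robot, y to its left, z up, the work surface at z = 0. Lengths are in m, angles in rad, forces in N, time in s.
With the tool pointing down it reaches from about 0.3 to 0.875 m from the base axis. Payload 6.4 kg.
Tool frame: the origin (TCP) lies midway between the tips of the shut fingers; the grasp point (between the pads) lies 19 mm behind it; z points along the fingers, y is the line along which they close (so a half turn about z gives the same grasp; the last joint's range is limited). The gripper opens to 85 mm and grips with 20 to 120 N. Pads are 22 mm wide; open, the fingers measure 114 mm over their backs; the gripper's body (76 mm by 85 mm) begins 54 mm behind the grasp point. The pads swing forward as they close: fully open they stand 13 mm farther back than shut.
Start: joints at [1.061, 0.181, 1.607, -0, 1.354, -0.206], TCP at [0.172, 0.549, 0.231] pointing down, gripper open.
Joint ranges: [-2.99, 2.99], [-0.89, 2.07], [0.3, 2.58], [-1.14, 4.28], [0, 2.63], [-3.12, 3.12]. Speed limits (rad/s): [2.57, 2.57, 3.01, 3.14, 3.14, 3.14].

### API

Orientations are given as a unit quaternion [w, x, y, z].
In Python, from bench import * gives the robot as it stands.
- The arm moves only by the tool play_rows, never from a script. Its argument "plan" is a list of rows, each a list of 3 entries, a list of its own where there are three numbers: the finger opening in mm, from 0 to 85.4, then the shift along the tool's x, y, z normalised to -1 to 1, where 1 is 40 cm, then the turn about the tool's z normalised to -1 to 1, where 1 is pi rad. A call has 1 to 10 rows; each row is the pose to reach, as a shift and turn from the pose commanded when the call began, along the tool's axes at that moment, turning the shorter way round; what a row does not reach only later rows make up. A row lasts 1/10 s, in which the tool goes at most 50 mm and 8.59 degrees, less where a joint would pass 70% of its speed; a pose out of reach is approached as far as the arm can. A call with a number of a shift or a turn outside -1 to 1 is refused whole. A call with a gripper value outside its range is refused whole. The fingers move at their own pace and stop on an object; the grip force is fixed at half the most. Time passes only in rows, so rows that repeat a pose let the fingers close. It gives the time, the measured TCP pose, the force, the opening and the grip force at its end, in the units of the state.
- get_obs(): the state, without advancing time (a new reading comes with each control period).
- camera(name): name is "scene" or "top" or "wrist"; returns a dict with "image" (480x640x3 uint8, red, green, blue), "range_z" (480x640 float32, m along the optical axis (not along the pixel's ray), 0 where there is no reading), "intrinsics" (3x3 intrinsics, pixels), "rvec" (rotation vector, rad) and "tvec" (3), from world to camera coordinates, as OpenCV has them; the wrist camera has in their place "T_tool_cam" (4x4, takes a point from camera to tool coordinates, whose origin is the TCP and whose axes are the flange's). Camera axes: x right, y down, z forward; pixel columns grow to the right and rows downward; lengths in m; the calibration is good to about 2 mm. A picture is of the moment at which its call begins: read the wrist's pose just before it.
- hand_in(): hands the job in; it is judged then, once.
Trained networks look in a picture, given as the dict that the camera call returned (one of the last four; its "shot" number tells which), for a name from the list of things; names that differ only in an ending like _2 or _b are one class to them, and where a whole thing is asked for, a point or a joint stands for the part that bears it (a point fixed in the world has none). Each returns a list of dicts, best first, with "conf" (0 to 1); they miss things now and then, are a little off and sometimes report something else, mostly with a low value. They report only what shows in the picture. A call takes as long as a camera call. They do not tell look-alikes from the thing itself.
- search_frame(picture, label): "rect" ([centre column, centre row, width, height] in pixels, round what is visible of it).
- masks_of(picture, label): "mask" (480x640 bool, what is visible of it) and "rect" ([centre column, centre row, width, height] in pixels, round what is visible of it).
The state is a dict: "time_s": time; "q": joint angles; "dq": joint speeds; "joint_efforts": joint torques, N m; "eef_pos": TCP position; "eef_rot": TCP orientation; "wrist_force": force on the tool from outside, world axes, zero at the start; "torque": the same for the moment, N m; "opening": opening from 0.0 (shut) to 1.0 (fully open); "grasp_force": force on a finger pad.
Only numpy, scipy, OpenCV 4.12 (cv2) and the standard library are available. Lean on these libraries where they do the work, as an engineer would, in place of code of your own. Each camera call takes 0.05 s, during which the arm holds its last target. There are 200 camera calls.

### The job

Get the stitching bench ready again: take every empty cardboard core off the thread stand and put it in the blue bin, and put both full thread spools on the stand, one on each spindle and fully down on its base. Stand every toppled dye bottle upright on the green mat. Leave the other things on the bench where they are.

Things in the scene. Friction and masses are not known exactly. Their poses are not given: they have to be found in the camera images.
- stand: thread stand, fixed: grey base plate 90 x 200 x 15 mm (x, y, z) with two upright steel spindles 10 mm in diameter with pointed tips, standing 90 mm above the plate (tips 105 mm above the table). Origin: centre of its underside; y axis along the row of spindles
- spindle_a (a point): foot of the spindle at the stand's -y end, on its axis at the top of the base plate (15 mm above the table)
- spindle_b (a point): foot of the other spindle (100 mm from spindle_a, towards the stand's +y end), same height
- mat: green mat, fixed, 120 x 300 x 4 mm (x, y, z). Origin: centre of its underside, on the table
- bin: blue open bin, fixed, 120 x 120 mm outside, 50 mm tall, walls 4 mm. Origin: centre of its underside, on the table
- bottle1: square white plastic bottle with a red label band and red screw cap, at first toppled on its side. Body 44 x 44 mm, 88 mm long, then neck and cap (26 mm diameter) to 118 mm in all; 0.1 to 0.25 kg. Origin: on its axis, 59 mm from the base. x axis: along the bottle from base to cap (points up when it stands); y and z square to its sides. May be absent
- bottle2: square white plastic bottle with a yellow label band and yellow screw cap, at first toppled on its side. Body 44 x 44 mm, 88 mm long, then neck and cap (26 mm diameter) to 118 mm in all; 0.1 to 0.25 kg. Origin: on its axis, 59 mm from the base. x axis: along the bottle from base to cap (points up when it stands); y and z square to its sides. May be absent
- bottle3: square white plastic bottle with a black label band and black screw cap, at first toppled on its side. Body 44 x 44 mm, 88 mm long, then neck and cap (26 mm diameter) to 118 mm in all; 0.1 to 0.25 kg. Origin: on its axis, 59 mm from the base. x axis: along the bottle from base to cap (points up when it stands); y and z square to its sides. May be absent
- spool1: full thread spool, yellow thread with white end flanges, a straight tube 49 mm in outer diameter and 74 mm tall with a 16 mm through hole, the same both ways up; about 0.12 kg, at first standing on the table. Origin: its centre; z axis along the hole
- spool2: full thread spool, red thread with white end flanges, a straight tube 49 mm in outer diameter and 74 mm tall with a 16 mm through hole, the same both ways up; about 0.12 kg, at first standing on the table. Origin: its centre; z axis along the hole
- core1: empty brown cardboard thread core, a tube 34 mm in outer diameter, 16 mm in hole diameter and 70 mm long, 30 g, left on a spindle of the stand. Origin: its centre; z axis along the hole. May be absent
- core2: empty brown cardboard thread core, a tube 34 mm in outer diameter, 16 mm in hole diameter and 70 mm long, 30 g, left on a spindle of the stand. Origin: its centre; z axis along the hole. May be absent
- pencil_cup: bystander, not to be disturbed: grey cup of pencils, 72 mm across, 90 mm tall (pencils to 150 mm). Origin: a point on or near it
- mallet: bystander, not to be disturbed: hammer, 200 mm long, lying. Origin: a point on or near it
- tin: bystander, not to be disturbed: blue tin, 56 mm across, 90 mm tall. Origin: a point on or near it
- glue: bystander, not to be disturbed: amber jar with black lid, 70 mm across, 75 mm tall. Origin: a point on or near it
- purse: bystander, not to be disturbed: gold clasp purse standing on the table, 170 mm long, 100 mm tall. Origin: a point on or near it
- frame: bystander, not to be disturbed: loose brass purse frame, a flat bow 140 x 75 mm lying on the table. Origin: a point on or near it
Not all that is in view belongs to the job. What is shaped like the stand but yellow is not meant.

How it is judged:
By the outcome, as a careful person would: the job done as asked, in the order asked, and still so for the second after the job is handed in, with the robot touching nothing.
Of bottle1, bottle2, bottle3 only 2 to 3 are there at a start; the rules pass over those that are not, and their reading is None.
Of core1, core2 only 1 to 2 are there at a start; the rules pass over those that are not, and their reading is None.
At some moment in a run one of bottle1, bottle2, bottle3 may be knocked a few centimetres aside while the robot is not near it.
Once in a run the grip may slacken for a moment while it holds something.
It also fails if it takes over 210 s, if anything falls off the work surface, if the arm or the gripper's body presses on something with over 40 N, if the wrist force passes 120 N, or if a joint passes its speed limit or range.

## Working session

There is one attempt and no reset: what is moved stays moved. The work goes in short steps, Python scripts to look and compute and a tool call to move; the robot and the scene stay as the last step left them, time stands still between calls to the robot, and variables do not carry over. Pictures are saved under pics/ and viewed, at most 14 in all, crops included, and the job is handed in when it is done.

Besides the shell and the picture viewer there is one more tool, called after ">>>" by a JSON object that holds its "name" and its "arguments", one argument or row to a line. play_rows: Moves the arm, as the interface text tells. Its arguments: {"type":"object","properties":{"plan":{"type":"array","items":{"type":"array"}}},"required":["plan"]}

```bash
ls; mkdir -p pics; cat > h.py <<'E'
from bench import *
import numpy as np, cv2
from scipy.spatial.transform import Rotation as R
def save(p,n): cv2.imwrite('pics/'+n,cv2.cvtColor(p['image'],cv2.COLOR_RGB2BGR))
def cloud(p,pose=None):
    K=p['intrinsics'];z=p['range_z'];v,u=np.mgrid[:480,:640]
    c=np.stack([(u-K[0,2])/K[0,0]*z,(v-K[1,2])/K[1,1]*z,z],-1)
    if 'rvec' in p:
        M=R.from_rotvec(np.ravel(p['rvec'])).as_matrix();w=(c-np.ravel(p['tvec']))@M
    else:
        T=np.array(p['T_tool_cam']);w=c@T[:3,:3].T+T[:3,3]
        q=np.array(pose['eef_rot']);w=w@R.from_quat(q[[1,2,3,0]]).as_matrix().T+np.array(pose['eef_pos'])
    w[z<=0]=np.nan
    return w
E
python3 - <<'E'
from h import *
p=camera('top');save(p,'top0.png');s=camera('scene');save(s,'scene0.png')
o=get_obs();print(o)
w=cloud(p)
for n in ['stand','mat','bin','bottle1','bottle2','bottle3','spool1','spool2','core1','pencil_cup','tin','glue','purse','frame','mallet']:
    for m in masks_of(p,n)[:4]:
        a=w[m['mask']];a=a[~np.isnan(a[:,0])]
        if len(a): print(n,round(m['conf'],2),np.round(m['rect']),np.round(np.median(a,0),3),np.round(np.percentile(a,[2,98],0),3).tolist())
E
```

```text
pics
{'time_s': 0.1, 'q': array([ 1.06072496e+00,  1.81488530e-01,  1.60792626e+00, -4.19204795e-05,
        1.35376913e+00, -2.06327717e-01]), 'dq': array([-0.0003007 , -0.00128054, -0.00084773,  0.00041643,  0.00031394,
       -0.0011674 ]), 'joint_efforts': array([ 4.05742639e-04, -4.45867217e+01, -3.52240312e+01, -2.08290785e-04,
        3.89017267e-03, -2.31869171e-05]), 'eef_pos': array([0.17174108, 0.54822895, 0.23045316]), 'eef_rot': array([-2.59774430e-04,  1.51284151e-01,  9.88489996e-01, -7.52310177e-04]), 'wrist_force': array([ 0.67611095,  0.30112561, -0.03520571]), 'torque': array([-0.00307248,  0.01403178, -0.01147346]), 'grasp_force': 0.0, 'opening': 0.9986209822011227}
stand 0.91 [475. 334.  69.  40.] [ 0.237 -0.448  0.015] [[0.189, -0.544, 0.008], [0.286, -0.351, 0.061]]
stand 0.7 [386. 203.  66.  29.] [ 0.627 -0.182  0.015] [[0.59, -0.276, 0.007], [0.679, -0.082, 0.022]]
mat 0.79 [277. 198. 100.  46.] [0.636 0.165 0.004] [[0.579, 0.023, -0.003], [0.695, 0.31, 0.01]]
mat 0.68 [321. 152.  26.  24.] [0.778 0.038 0.072] [[0.756, 0.007, 0.013], [0.814, 0.069, 0.08]]
mat
[... 2241 characters left out ...]
.63 [263. 154.  20.  25.] [0.764 0.2   0.085] [[0.746, 0.178, -0.001], [0.804, 0.227, 0.095]]
purse 0.32 [242. 300.  34.  46.] [0.326 0.28  0.007] [[0.25, 0.214, -0.005], [0.386, 0.301, 0.014]]
purse 0.24 [276. 198. 100.  44.] [0.637 0.166 0.004] [[0.58, 0.022, -0.003], [0.696, 0.308, 0.01]]
frame 0.49 [387. 203.  63.  30.] [ 0.628 -0.179  0.015] [[0.59, -0.277, 0.0], [0.681, -0.082, 0.083]]
frame 0.45 [243. 302.  29.  48.] [0.328 0.268 0.008] [[0.248, 0.217, 0.002], [0.385, 0.297, 0.014]]
mallet 0.89 [391. 296.  68.  40.] [ 0.327 -0.171  0.024] [[0.287, -0.288, 0.013], [0.39, -0.103, 0.031]]
mallet 0.7 [190. 225.  48.  42.] [0.554 0.426 0.006] [[0.486, 0.356, -0.002], [0.612, 0.482, 0.052]]
```

```bash
python3 - <<'E'
from h import *
a=cv2.imread('pics/top0.png')[130:370,160:520];cv2.imwrite('pics/topc.png',cv2.resize(a,(800,533),interpolation=cv2.INTER_CUBIC))
E
```

```text
(no output)
```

View pics/topc.png

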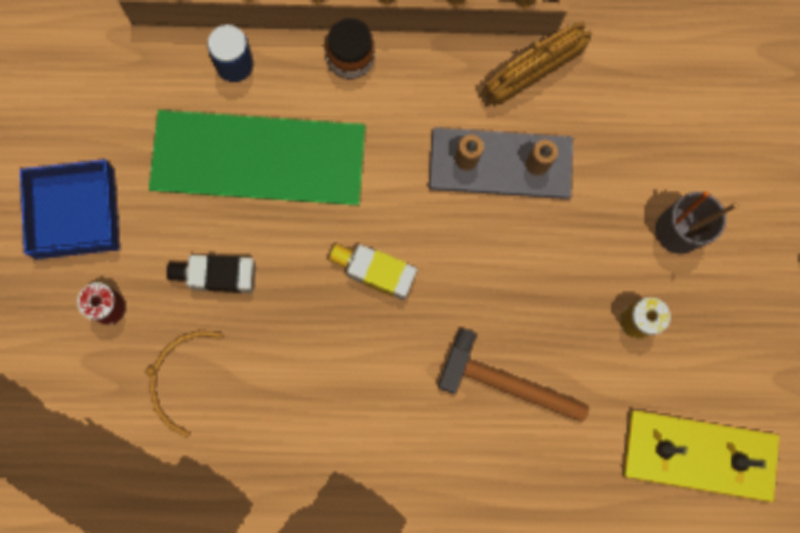

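View pics/scene0.png

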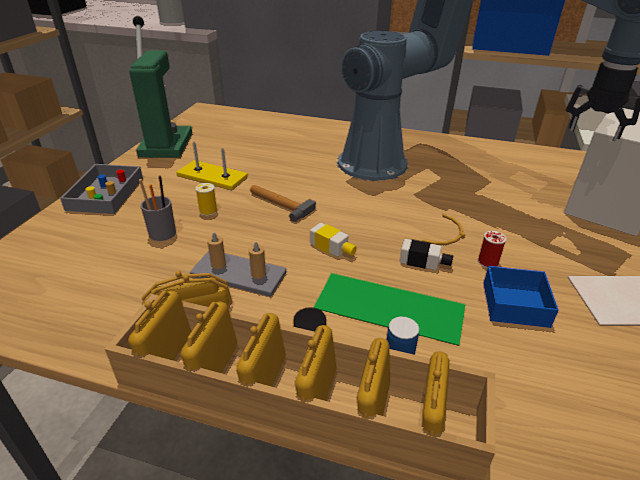

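Top crop: the grey stand is at (500,162) with brown cores on both spindles (470,150) and (545,155). The yellow look-alike at (700,455) isn't meant. The black bottle is at (210,272), yellow bottle (375,270), red spool (97,300), yellow spool (650,315), bin (70,208) and mat (258,157). There is no red bottle.

```bash
cat >> h.py <<'E'
def pose():
    o=get_obs();q=np.array(o['eef_rot']);return np.array(o['eef_pos']),R.from_quat(q[[1,2,3,0]]).as_matrix(),o
def go(targets,start=None):
    """targets: [(x,y,z,deg of tool y axis in world)] -> row numbers from current pose"""
    P,M,_=pose()
    cur=np.arctan2(M[1,1],M[0,1])
    for t in targets:
        d=M.T@(np.array(t[:3])-P)/0.4
        a=np.radians(t[3])-cur;a=(a+np.pi/2)%np.pi-np.pi/2   # symmetric grasp
        print(np.round(t,3),'->',np.round(d,4).tolist(),'turn',round(-a/np.pi,4),'(deg %.1f)'%np.degrees(a))
def rect(w,m,z0,z1):
    a=w[m];a=a[(a[:,2]>z0)&(a[:,2]<z1)][:,:2]
    (c,s,an)=cv2.minAreaRect((a*1000).astype(np.float32));return np.round(c,1),np.round(s,1),round(an,1),len(a)
E
python3 - <<'E'
from h import *
p=camera('top');w=cloud(p);x,y,z=w[...,0],w[...,1],w[...,2]
def box(n,x0,x1,y0,y1,z0,z1):
    m=(x>x0)&(x<x1)&(y>y0)&(y<y1)&(z>z0)&(z<z1)
    print(n,rect(w,m,z0,z1),np.round(np.median(w[m],0),3))
box('stand',.55,.70,-.32,-.05,.010,.020)
box('core a',.6,.68,-.28,-.18,.078,.09);box('core b',.6,.68,-.18,-.08,.078,.09)
box('bin',.45,.65,.33,.51,.04,.06)
box('redsp',.38,.45,.32,.40,.068,.085);box('yelsp',.38,.45,-.4,-.33,.068,.085)
for n,b in [('yb',(.42,.53,-.08,.08)),('kb',(.42,.51,.14,.30))]:
    box(n,*b,.036,.055);box(n+' cap',*b,.03,.039)
hsv=cv2.cvtColor(p['image'],cv2.COLOR_RGB2HSV);m=(abs(hsv[...,0].astype(int)-65)<15)&(hsv[...,1]>120)&(x<.75)&(x>.5)
print('mat',rect(w,m,-.01,.02))
print(camera('wrist')['T_tool_cam'])
go([(.62,-.18,.30,90)])
E
```

```text
stand (array([ 635.8, -170.2]), array([219.9,  92.1]), 87.1, 1299) [ 0.627 -0.179  0.015]
core a (array([ 632.4, -229.5]), array([31.3, 31.1]), 4.9, 79) [ 0.632 -0.229  0.084]
core b (array([ 638.2, -130.8]), array([32.9, 30.4]), 0.7, 79) [ 0.635 -0.13   0.085]
bin (array([548.9, 419.9]), array([121.4, 121.9]), 7.8, 290) [0.55  0.424 0.048]
redsp (array([417.6, 362.7]), array([46.8, 46.9]), 73.0, 191) [0.417 0.363 0.073]
yelsp (array([ 416.3, -369.1]), array([47.5, 46.2]), 37.4, 196) [ 0.416 -0.369  0.074]
yb (array([477.9,  -1.4]), array([115.8,  45.5]), 68.1, 435) [ 0.472 -0.013  0.044]
yb cap (array([ 4.773e+02, -3.000e-01]), array([117.3,  45. ]), 69.4, 85) [0.491 0.034 0.033]
kb (array([465.2, 219.3]), array([116. ,  45.1]), 87.6, 435) [0.464 0.206 0.044]
kb cap (array([465.6, 219.9]), array([117.8,  45. ]), 88.7, 80) [0.463 0.257 0.035]
mat (array([636.6, 166.9]), array([298.2, 119.1]), 87.2, 3336)
[[ 1.13874892e-03 -9.46949813e-01 -3.21379456e-01  8.36319283e-02]
 [ 9.99999332e-01  1.01507408e-03  5.52381121e-04 -6.82483601e-04]
 [-1.96853242e-04 -3.21379871e-01  9.46950337e-01 -1.42633677e-01]
 [ 0.00000000e+00  0.00000000e+00  0.00000000e+00  1.00000000e+00]]
[ 0.62 -0.18  0.3  90.  ] -> [-1.6137, -1.4032, -0.1718] turn -0.0967 (deg 17.4)
```

```bash
python3 - <<'E'
from h import *
go([(.40,.20,.23,90),(.637,-.131,.16,87)])
E
```

```text
[ 0.4   0.2   0.23 90.  ] -> [-0.8047, -0.6613, 0.0032] turn -0.0967 (deg 17.4)
[ 0.637 -0.131  0.16  87.   ] -> [-1.6176, -1.2736, 0.1782] turn -0.08 (deg 14.4)
```

>>> {"name": "play_rows", "arguments": {
  "plan": [
    [85, [-0.805, -0.661, 0], -0.08],
    [85, [-0.805, -0.661, 0], -0.08],
    [85, [-0.805, -0.661, 0], -0.08],
    [85, [-0.805, -0.661, 0], -0.08],
    [85, [-0.805, -0.661, 0], -0.08],
    [85, [-0.805, -0.661, 0], -0.08],
    [85, [-0.805, -0.661, 0], -0.08],
    [85, [-0.805, -0.661, 0], -0.08],
    [85, [-0.805, -0.661, 0], -0.08],
    [85, [-0.805, -0.661, 0], -0.08]
  ]
}}

```text
time_s: 1.95
eef_pos: [0.4017, 0.1979, 0.2315]
eef_rot: [0.0, 0.029, 1.0, -0.0]
wrist_force: [-0.6, -0.3, -1.3]
opening: 1.003
grasp_force: 0.0
```

```bash
python3 - <<'E'
from h import *
go([(.637,-.131,.20,87),(.637,-.131,.045,87)])
E
```

```text
[ 0.637 -0.131  0.2   87.   ] -> [-0.6342, -0.7873, 0.0796] turn -0.0015 (deg 0.3)
[ 6.37e-01 -1.31e-01  4.50e-02  8.70e+01] -> [-0.6339, -0.7872, 0.4671] turn -0.0015 (deg 0.3)
```

>>> {"name": "play_rows", "arguments": {
  "plan": [
    [85, [-0.634, -0.787, 0.05], 0],
    [85, [-0.634, -0.787, 0.05], 0],
    [85, [-0.634, -0.787, 0.05], 0],
    [85, [-0.634, -0.787, 0.05], 0],
    [85, [-0.634, -0.787, 0.05], 0],
    [85, [-0.634, -0.787, 0.05], 0],
    [85, [-0.634, -0.787, 0.05], 0],
    [85, [-0.634, -0.787, 0.05], 0],
    [85, [-0.634, -0.787, 0.05], 0],
    [85, [-0.634, -0.787, 0.05], 0]
  ]
}}

```text
time_s: 2.95
eef_pos: [0.6371, -0.1273, 0.2102]
eef_rot: [-0.001, 0.027, 1.0, 0.001]
wrist_force: [-0.2, 0.1, 0.3]
opening: 0.998
grasp_force: 0.0
```

```bash
python3 - <<'E'
from h import *
P,M,o=pose();p=camera('wrist');save(p,'w1.png');w=cloud(p,o);z=w[...,2]
print(P)
from itertools import product
for n,(y0,y1) in dict(a=(-.28,-.18),b=(-.18,-.08)).items():
    m=(w[...,0]>.58)&(w[...,0]<.7)&(w[...,1]>y0)&(w[...,1]<y1)
    k=m&(z>.08)&(z<.09)
    t=m&(z>.092)
    print(n,rect(w,k,.08,.09),np.round(cv2.minEnclosingCircle((w[k][:,:2]*1000).astype(np.float32)),1) if 0 else cv2.minEnclosingCircle((w[k][:,:2]*1000).astype(np.float32)), 'tip',np.round(w[t].mean(0),4) if t.any() else None, t.sum())
go([(.637,-.131,.045,87)])
E
```

```text
[ 0.63707597 -0.12729314  0.21015631]
a (array([ 630.2, -228.7]), array([33.1, 32.9]), 85.3, 1435) ((630.207763671875, -228.8081512451172), 16.93000030517578) tip [ 0.6263 -0.1893  0.2727] 8912
b (array([ 634.6, -129.3]), array([33.1, 32.9]), 47.3, 1394) ((635.0252075195312, -129.0905303955078), 17.000625610351562) tip [ 0.6252 -0.1306  0.2741] 27986
[ 6.37e-01 -1.31e-01  4.50e-02  8.70e+01] -> [-0.0021, -0.0126, 0.414] turn 0.0001 (deg -0.0)
```

View pics/w1.png

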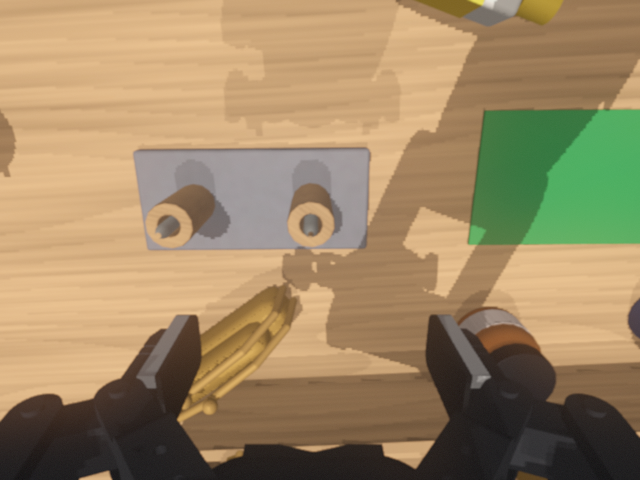

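>>> {"name": "play_rows", "arguments": {
  "plan": [
    [85, [0.004, -0.002, 0.15], 0],
    [85, [0.004, -0.002, 0.27], 0],
    [85, [0.004, -0.002, 0.39], 0],
    [85, [0.004, -0.002, 0.41], 0],
    [85, [0.004, -0.002, 0.41], 0],
    [20, [0.004, -0.002, 0.41], 0],
    [20, [0.004, -0.002, 0.41], 0],
    [20, [0.004, -0.002, 0.41], 0],
    [20, [0.004, -0.002, 0.41], 0],
    [20, [0.004, -0.002, 0.41], 0]
  ]
}}

```text
time_s: 4.0
eef_pos: [0.6368, -0.1289, 0.0499]
eef_rot: [0.002, 0.026, 1.0, -0.001]
wrist_force: [-0.4, 0.5, 7.6]
opening: 0.389
grasp_force: 59.0
```

>>> {"name": "play_rows", "arguments": {
  "plan": [
    [20, [0, 0, 0], 0],
    [20, [0, 0, 0], 0],
    [20, [0, 0, -0.08], 0],
    [20, [0, 0, -0.2], 0],
    [20, [0, 0, -0.32], 0],
    [20, [0, 0, -0.36], 0],
    [20, [0, 0, -0.36], 0]
  ]
}}

```text
time_s: 4.7
eef_pos: [0.6376, -0.1293, 0.1962]
eef_rot: [0.004, 0.026, 1.0, -0.001]
wrist_force: [-0.1, -0.8, -0.6]
opening: 0.391
grasp_force: 62.5
```

```bash
python3 - <<'E'
from h import *
go([(.57,.40,.20,98),(.57,.40,.11,98)])
E
```

```text
[ 0.57  0.4   0.2  98.  ] -> [0.238, 1.3125, -0.0149] turn -0.0612 (deg 11.0)
[ 0.57  0.4   0.11 98.  ] -> [0.2398, 1.3131, 0.2101] turn -0.0612 (deg 11.0)
```

>>> {"name": "play_rows", "arguments": {
  "plan": [
    [20, [0.2, 1, 0], 0],
    [20, [0.2, 1, 0], 0],
    [20, [0.2, 1, 0], 0],
    [20, [0.2, 1, 0], 0],
    [20, [0.2, 1, 0], 0],
    [20, [0.2, 1, 0], 0],
    [20, [0.2, 1, 0], 0],
    [20, [0.2, 1, 0], 0],
    [20, [0.2, 1, 0], 0],
    [20, [0.2, 1, 0], 0]
  ]
}}

```text
time_s: 5.7
eef_pos: [0.5746, 0.2767, 0.1891]
eef_rot: [-0.002, 0.025, 1.0, -0.001]
wrist_force: [-1.0, -0.3, -1.3]
opening: 0.383
grasp_force: 62.5
```

```bash
python3 - <<'E'
from h import *
go([(.549,.445,.18,98),(.549,.445,.065,98)]);print(get_obs()['grasp_force'])
E
```

```text
[ 0.549  0.445  0.18  98.   ] -> [0.0846, 0.4171, 0.0225] turn -0.0601 (deg 10.8)
[5.49e-01 4.45e-01 6.50e-02 9.80e+01] -> [0.0837, 0.4174, 0.31] turn -0.0601 (deg 10.8)
62.4848759919405
```

>>> {"name": "play_rows", "arguments": {
  "plan": [
    [20, [0.084, 0.417, 0], -0.06],
    [20, [0.084, 0.417, 0], -0.06],
    [20, [0.084, 0.417, 0.02], -0.06],
    [20, [0.084, 0.417, 0.05], -0.06],
    [20, [0.084, 0.417, 0.17], -0.06],
    [20, [0.084, 0.417, 0.29], -0.06],
    [20, [0.084, 0.417, 0.3], -0.06],
    [50, [0.084, 0.417, 0.3], -0.06],
    [50, [0.084, 0.417, 0.3], -0.06],
    [50, [0.084, 0.417, 0.25], -0.06]
  ]
}}

```text
time_s: 6.7
eef_pos: [0.552, 0.4429, 0.0922]
eef_rot: [-0.0, -0.067, 0.998, -0.0]
wrist_force: [-0.9, -0.3, 0.1]
opening: 0.588
grasp_force: 0.0
```

>>> {"name": "play_rows", "arguments": {
  "plan": [
    [60, [0, 0, -0.12], 0],
    [85, [0, 0, -0.24], 0],
    [85, [0, 0, -0.3], 0],
    [85, [0, -0.2, -0.3], 0.06],
    [85, [0, -0.4, -0.3], 0.06],
    [85, [0, -0.6, -0.3], 0.06],
    [85, [0, -0.8, -0.3], 0.06],
    [85, [0, -0.95, -0.3], 0.06],
    [85, [0, -0.95, -0.3], 0.06]
  ]
}}

```text
time_s: 7.6
eef_pos: [0.594, 0.1441, 0.2158]
eef_rot: [0.004, 0.026, 1.0, 0.0]
wrist_force: [0.4, 0.1, 0.8]
opening: 0.999
grasp_force: 0.0
```

```bash
python3 - <<'E'
from h import *
p=camera('top');w=cloud(p);m=(w[...,0]>.5)&(w[...,0]<.6)&(w[...,1]>.37)&(w[...,1]<.47)&(w[...,2]>.018)
print(m.sum(),np.round(np.median(w[m],0),3))
go([(.6315,-.2285,.21,87),(.6315,-.2285,.045,87)])
E
```

```text
172 [0.549 0.434 0.065]
[ 0.632 -0.228  0.21  87.   ] -> [-0.1424, -0.9055, 0.0191] turn -0.0018 (deg 0.3)
[ 6.32e-01 -2.28e-01  4.50e-02  8.70e+01] -> [-0.1392, -0.9038, 0.4316] turn -0.0018 (deg 0.3)
```

>>> {"name": "play_rows", "arguments": {
  "plan": [
    [85, [-0.14, -0.905, 0.02], 0],
    [85, [-0.14, -0.905, 0.02], 0],
    [85, [-0.14, -0.905, 0.02], 0],
    [85, [-0.14, -0.905, 0.02], 0],
    [85, [-0.14, -0.905, 0.02], 0],
    [85, [-0.14, -0.905, 0.02], 0],
    [85, [-0.14, -0.905, 0.02], 0],
    [85, [-0.14, -0.905, 0.02], 0],
    [85, [-0.14, -0.905, 0.02], 0],
    [85, [-0.14, -0.905, 0.02], 0]
  ]
}}

```text
time_s: 8.65
eef_pos: [0.6297, -0.2178, 0.2052]
eef_rot: [0.001, 0.026, 1.0, -0.0]
wrist_force: [-0.1, 1.0, -0.8]
opening: 0.997
grasp_force: 0.0
```

>>> {"name": "play_rows", "arguments": {
  "plan": [
    [85, [0, 0, 0.12], 0],
    [85, [0, 0, 0.24], 0],
    [85, [0, 0, 0.36], 0],
    [85, [0, 0, 0.41], 0],
    [85, [0, 0, 0.41], 0],
    [20, [0, 0, 0.41], 0],
    [20, [0, 0, 0.41], 0],
    [20, [0, 0, 0.41], 0],
    [20, [0, 0, 0.41], 0],
    [20, [0, 0, 0.41], 0]
  ]
}}

```text
time_s: 9.65
eef_pos: [0.6315, -0.2262, 0.0446]
eef_rot: [0.004, 0.027, 1.0, -0.006]
wrist_force: [-5.0, -20.8, 6.5]
opening: 0.372
grasp_force: 60.0
```

>>> {"name": "play_rows", "arguments": {
  "plan": [
    [20, [0, 0, 0], 0],
    [20, [0, 0, 0], 0],
    [20, [0, 0, -0.12], 0],
    [20, [0, 0, -0.24], 0],
    [20, [0, 0, -0.36], 0],
    [20, [0, 0, -0.36], 0],
    [20, [0, 0, -0.36], 0]
  ]
}}

```text
time_s: 10.35
eef_pos: [0.6305, -0.2188, 0.1869]
eef_rot: [0.003, 0.026, 1.0, -0.001]
wrist_force: [-0.2, -0.4, -0.1]
opening: 0.369
grasp_force: 70.5
```

```bash
python3 - <<'E'
from h import *
go([(.549,.397,.20,98)])
E
```

```text
[ 0.549  0.397  0.2   98.   ] -> [0.2842, 1.5265, -0.0382] turn -0.0612 (deg 11.0)
```

>>> {"name": "play_rows", "arguments": {
  "plan": [
    [20, [0.2, 1, 0], 0],
    [20, [0.2, 1, 0], 0],
    [20, [0.2, 1, 0], 0],
    [20, [0.2, 1, 0], 0],
    [20, [0.2, 1, 0], 0],
    [20, [0.2, 1, 0], 0],
    [20, [0.2, 1, 0], 0],
    [20, [0.2, 1, 0], 0],
    [20, [0.2, 1, 0], 0],
    [20, [0.2, 1, 0], 0]
  ]
}}

```text
time_s: 11.35
eef_pos: [0.5687, 0.1874, 0.1819]
eef_rot: [-0.001, 0.024, 1.0, -0.0]
wrist_force: [-0.9, -0.1, -0.5]
opening: 0.368
grasp_force: 70.5
```

```bash
python3 - <<'E'
from h import *
go([(.547,.393,.20,98)]);print(get_obs()['grasp_force'])
E
```

```text
[ 0.547  0.393  0.2   98.   ] -> [0.0794, 0.5108, -0.0452] turn -0.06 (deg 10.8)
70.52503561950289
```

>>> {"name": "play_rows", "arguments": {
  "plan": [
    [20, [0.08, 0.511, -0.04], -0.06],
    [20, [0.08, 0.511, -0.04], -0.06],
    [20, [0.08, 0.511, -0.04], -0.06],
    [20, [0.08, 0.511, -0.04], -0.06],
    [20, [0.08, 0.511, -0.04], -0.06],
    [20, [0.08, 0.511, 0.05], -0.06],
    [20, [0.08, 0.511, 0.15], -0.06],
    [20, [0.08, 0.511, 0.26], -0.06],
    [20, [0.08, 0.511, 0.26], -0.06],
    [50, [0.08, 0.511, 0.26], -0.06]
  ]
}}

```text
time_s: 12.35
eef_pos: [0.5492, 0.3895, 0.0786]
eef_rot: [-0.001, -0.067, 0.998, -0.001]
wrist_force: [-0.1, 0.4, 1.0]
opening: 0.528
grasp_force: 0.0
```

>>> {"name": "play_rows", "arguments": {
  "plan": [
    [50, [0, 0, 0], 0],
    [50, [0, 0, 0], 0],
    [50, [0, 0, -0.1], 0],
    [85, [0, 0, -0.2], 0],
    [85, [0, 0, -0.3], 0],
    [85, [0, 0, -0.3], 0]
  ]
}}

```text
time_s: 12.95
eef_pos: [0.5533, 0.3937, 0.2101]
eef_rot: [0.008, -0.068, 0.998, 0.003]
wrist_force: [-0.2, -0.1, 1.8]
opening: 0.996
grasp_force: 0.0
```

```bash
python3 - <<'E'
from h import *
P,M,o=pose()
p=camera('wrist');save(p,'w2.png')
p=camera('top');w=cloud(p);x,y,z=w[...,0],w[...,1],w[...,2]
m=(x>.36)&(x<.46)&(y>.31)&(y<.42)&(z>.068)&(z<.085);print(rect(w,m,.068,.085),P)
go([(.4175,.3625,.20,98)])
E
```

```text
(array([420.5, 356.6]), array([47.1, 35.1]), 27.8, 141) [0.55334935 0.39366053 0.21005005]
[ 0.418  0.362  0.2   98.   ] -> [0.3395, -0.0284, 0.0061] turn -0.0011 (deg 0.2)
```

View pics/w2.png

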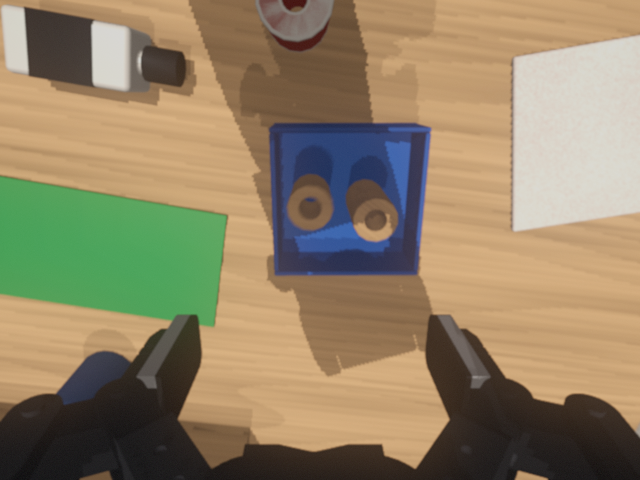

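Both cores stand in the bin, at (310,200) and (372,215). Next is the red spool.

>>> {"name": "play_rows", "arguments": {
  "plan": [
    [85, [0.337, -0.028, 0], 0],
    [85, [0.337, -0.028, 0], 0],
    [85, [0.337, -0.028, 0], 0],
    [85, [0.337, -0.028, 0.1], 0],
    [85, [0.337, -0.028, 0.2], 0],
    [85, [0.337, -0.028, 0.3], 0],
    [85, [0.337, -0.028, 0.4], 0],
    [85, [0.337, -0.028, 0.435], 0],
    [85, [0.337, -0.028, 0.435], 0],
    [85, [0.337, -0.028, 0.435], 0]
  ]
}}

```text
time_s: 14.05
eef_pos: [0.4178, 0.3625, 0.0264]
eef_rot: [0.001, -0.068, 0.998, 0.0]
wrist_force: [0.1, 0.6, -0.5]
opening: 0.995
grasp_force: 0.0
```

>>> {"name": "play_rows", "arguments": {
  "plan": [
    [40, [0, 0, 0], 0],
    [40, [0, 0, 0], 0],
    [40, [0, 0, 0], 0],
    [40, [0, 0, 0], 0],
    [40, [0, 0, -0.1], 0],
    [40, [0, 0, -0.2], 0],
    [40, [0, 0, -0.3], 0],
    [40, [0, 0, -0.4], 0],
    [40, [0, 0, -0.4], 0],
    [40, [0, 0, -0.4], 0]
  ]
}}

```text
time_s: 15.05
eef_pos: [0.4175, 0.3624, 0.1867]
eef_rot: [0.001, -0.068, 0.998, 0.001]
wrist_force: [-1.4, -0.2, -2.4]
opening: 0.539
grasp_force: 62.2
```

```bash
python3 - <<'E'
from h import *
go([(.62,.05,.20,87),(.635,-.129,.2,87)])
E
```

```text
[6.2e-01 5.0e-02 2.0e-01 8.7e+01] -> [-0.3957, -0.8423, -0.0329] turn 0.06 (deg -10.8)
[ 0.635 -0.129  0.2   87.   ] -> [-0.3721, -1.2908, -0.0335] turn 0.06 (deg -10.8)
```

>>> {"name": "play_rows", "arguments": {
  "plan": [
    [40, [-0.38, -0.9, -0.15], 0.06],
    [40, [-0.38, -0.9, -0.15], 0.06],
    [40, [-0.38, -0.9, -0.15], 0.06],
    [40, [-0.38, -0.9, -0.15], 0.06],
    [40, [-0.38, -0.9, -0.15], 0.06],
    [40, [-0.38, -0.9, -0.15], 0.06],
    [40, [-0.38, -0.9, -0.15], 0.06],
    [40, [-0.38, -0.9, -0.15], 0.06],
    [40, [-0.38, -0.9, -0.15], 0.06],
    [40, [-0.38, -0.9, -0.15], 0.06]
  ]
}}

```text
time_s: 16.05
eef_pos: [0.6156, 0.025, 0.2429]
eef_rot: [-0.002, 0.027, 1.0, 0.0]
wrist_force: [-0.4, 0.2, -0.8]
opening: 0.545
grasp_force: 62.4
```

>>> {"name": "play_rows", "arguments": {
  "plan": [
    [40, [0.04, -0.35, 0], 0],
    [40, [0.04, -0.35, 0], 0],
    [40, [0.04, -0.35, 0], 0],
    [40, [0.04, -0.35, 0], 0],
    [40, [0.04, -0.35, 0], 0],
    [40, [0.04, -0.35, 0], 0]
  ]
}}

```text
time_s: 16.65
eef_pos: [0.5927, -0.1109, 0.2445]
eef_rot: [-0.001, 0.025, 1.0, 0.001]
wrist_force: [0.6, 0.9, -1.2]
opening: 0.54
grasp_force: 62.5
```

```bash
cat >>h.py <<'E'
def spindles(p,w,zr=(.03,.11)):
    out={}
    for n,(y0,y1) in dict(a=(-.265,-.195),b=(-.165,-.095)).items():
        m=(w[...,0]>.59)&(w[...,0]<.68)&(w[...,1]>y0)&(w[...,1]<y1)
        print(n,'zmax',np.round(np.nanmax(np.where(m&(w[...,2]<.15),w[...,2],np.nan)),4))
        for lo,hi in [(.03,.055),(.055,.08),(.08,.096),(.096,.11)]:
            k=m&(w[...,2]>lo)&(w[...,2]<hi)
            if k.sum()>3: print('  ',lo,hi,k.sum(),np.round(w[k].mean(0),4),np.round(w[k].min(0)[:2],4),np.round(w[k].max(0)[:2],4))
E
python3 - <<'E'
from h import *
P,M,o=pose();print(P,o['grasp_force'])
p=camera('wrist');save(p,'w3.png');w=cloud(p,o);spindles(p,w)
m=(w[...,0]>.57)&(w[...,0]<.7)&(w[...,1]>-.3)&(w[...,1]<-.06);print(rect(w,m,.010,.02))
E
```

```text
[ 0.59265726 -0.11088944  0.24445662] 62.522290013730526
a zmax 0.1054
   0.03 0.055 129 [ 0.6278 -0.2263  0.043 ] [ 0.6254 -0.2316] [ 0.6333 -0.2237]
   0.055 0.08 156 [ 0.6279 -0.2263  0.068 ] [ 0.6253 -0.2316] [ 0.6337 -0.2238]
   0.08 0.096 119 [ 0.6279 -0.2264  0.0881] [ 0.6252 -0.2315] [ 0.6328 -0.2236]
   0.096 0.11 107 [ 0.6291 -0.2273  0.1   ] [ 0.6258 -0.2329] [ 0.6348 -0.224 ]
b zmax 0.0278
(array([ 632. , -178.7]), array([199.5,  89.6]), 87.4, 13610)
```

View pics/w3.png

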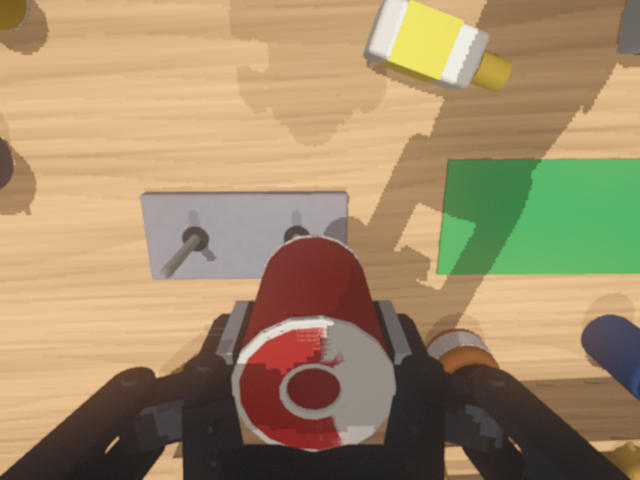

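```bash
cat >>h.py <<'E'
def held(P,M,w,zt,r=.045):
    d=w-P; m=(abs(w[...,2]-zt)<.006)&(np.hypot(d[...,0],d[...,1])<r)
    pts=(w[m][:,:2]*1000).astype(np.float32);c,rad=cv2.minEnclosingCircle(pts)
    e=cv2.fitEllipse(cv2.convexHull(pts))
    print('held n',m.sum(),'zmed',np.round(np.median(w[m][:,2]),4),'circle',np.round(c,1),round(rad,1),'ell',np.round(e[0],1),np.round(e[1],1),'TCP',np.round(P*1000,1))
E
python3 - <<'E'
from h import *
P,M,o=pose()
p=camera('wrist');w=cloud(p,o);held(P,M,w,P[2]-.0264+.074);spindles(p,w)
m=(w[...,0]>.57)&(w[...,0]<.7)&(w[...,1]>-.3)&(w[...,1]<-.06);print(rect(w,m,.010,.02))
go([(.6343,-.1288,.20,87.4),(.6343,-.1288,.044,87.4)])
E
```

```text
held n 20008 zmed 0.2914 circle [ 591.9 -110.8] 44.8 ell [ 589.6 -110. ] [48.2 95.8] TCP [ 592.9 -110.8  244.7]
a zmax 0.1052
   0.03 0.055 133 [ 0.6279 -0.2263  0.043 ] [ 0.6254 -0.2326] [ 0.6335 -0.2238]
   0.055 0.08 158 [ 0.628  -0.2264  0.0684] [ 0.6255 -0.2318] [ 0.6333 -0.2238]
   0.08 0.096 119 [ 0.6279 -0.2265  0.0885] [ 0.6253 -0.2314] [ 0.6332 -0.2238]
   0.096 0.11 108 [ 0.6291 -0.2274  0.1   ] [ 0.6261 -0.2329] [ 0.6343 -0.224 ]
b zmax 0.0283
(array([ 632.5, -178.9]), array([200. ,  90.4]), 87.5, 13675)
[ 0.634 -0.129  0.2   87.4  ] -> [-0.1053, -0.0396, 0.1121] turn -0.0015 (deg 0.3)
[ 6.34e-01 -1.29e-01  4.40e-02  8.74e+01] -> [-0.1056, -0.0398, 0.5021] turn -0.0015 (deg 0.3)
```

```bash
cat >>h.py <<'E'
def held2(P,M,w,zt):
    d=(w-P)@M; m=(abs(w[...,2]-zt)<.005)&(abs(d[...,1])<.020)&(abs(d[...,0])<.04)
    a=d[m];b=[]
    for y in np.arange(-.018,.019,.004):
        k=a[abs(a[:,1]-y)<.002]
        if len(k)>20: b.append((np.percentile(k[:,0],.5)+np.percentile(k[:,0],99.5))/2)
    xs=a[:,0];print('tool-x centre of held',np.round(np.array(b)*1000,1),'range',np.round([xs.min()*1000,xs.max()*1000],1))
E
python3 - <<'E'
from h import *
P,M,o=pose()
p=camera('wrist');w=cloud(p,o);held2(P,M,w,P[2]+.0476)
h=cv2.cvtColor(p['image'],cv2.COLOR_RGB2HSV)
d=(w-P)@M
# hole: points seen inside lower than top, near axis
m=(w[...,2]<P[2]+.043)&(np.hypot(d[...,0],d[...,1])<.014);v,u=np.nonzero(m);print('hole px',len(u),u.mean() if len(u) else 0,v.mean() if len(v) else 0)
K=p['intrinsics'];T=np.array(p['T_tool_cam'])
# project hole centroid to top plane
if len(u):
    r=np.array([(u.mean()-K[0,2])/K[0,0],(v.mean()-K[1,2])/K[1,1],1]);r=T[:3,:3]@r;s=(-.0476-T[2,3])/r[2];print('hole on top plane tool', (T[:3,3]+s*r)*1000)
E
```

```text
tool-x centre of held [3.9 4.2 4.8 4.6 4.5 4.6 5.  4.7 4.  4.1] range [-19.8  28.2]
hole px 2212 313.4136528028933 321.51672694394216
hole on top plane tool [ 27.22393971  -0.32310422 -47.6       ]
```

>>> {"name": "play_rows", "arguments": {
  "plan": [
    [40, [-0.117, -0.039, 0.1], 0],
    [40, [-0.117, -0.039, 0.21], 0],
    [40, [-0.117, -0.039, 0.21], 0],
    [40, [-0.117, -0.039, 0.21], 0],
    [40, [-0.117, -0.039, 0.25], 0],
    [40, [-0.117, -0.039, 0.29], 0],
    [40, [-0.117, -0.039, 0.33], 0],
    [40, [-0.117, -0.039, 0.36], 0],
    [40, [-0.117, -0.039, 0.36], 0]
  ]
}}

```text
time_s: 17.7
eef_pos: [0.6372, -0.1303, 0.0985]
eef_rot: [-0.002, 0.026, 1.0, 0.001]
wrist_force: [-0.1, 0.4, -0.9]
opening: 0.543
grasp_force: 62.5
```

```bash
python3 - <<'E'
from h import *
P,M,o=pose();print(P,o['wrist_force'],o['torque'],o['grasp_force'])
p=camera('wrist');w=cloud(p,o);held2(P,M,w,P[2]+.0476)
go([(.639,-.1288,.043,87.4)])
E
```

```text
[ 0.63723987 -0.13034906  0.0985454 ] [-0.07686029  0.39865412 -0.94264299] [0.02199144 0.02645577 0.01271411] 62.46882447972894
tool-x centre of held [4.  4.2 4.8 4.9 4.4 4.5 4.9 4.9 4.1 4. ] range [-19.6  28.2]
[ 6.39e-01 -1.29e-01  4.30e-02  8.74e+01] -> [-0.0025, 0.0047, 0.1422] turn -0.0023 (deg 0.4)
```

>>> {"name": "play_rows", "arguments": {
  "plan": [
    [40, [-0.002, 0.003, 0.05], 0],
    [40, [-0.002, 0.003, 0.1], 0],
    [40, [-0.002, 0.003, 0.142], 0],
    [40, [-0.002, 0.003, 0.142], 0],
    [65, [-0.002, 0.003, 0.142], 0],
    [85, [-0.002, 0.003, 0.142], 0],
    [85, [-0.002, 0.003, 0.142], 0],
    [85, [-0.002, 0.003, 0], 0],
    [85, [-0.002, 0.003, -0.1], 0],
    [85, [-0.002, 0.003, -0.25], 0]
  ]
}}

```text
time_s: 18.75
eef_pos: [0.6394, -0.1297, 0.1929]
eef_rot: [-0.0, 0.026, 1.0, 0.0]
wrist_force: [1.5, 0.1, 0.6]
opening: 0.996
grasp_force: 0.0
```

```bash
python3 - <<'E'
from h import *
P,M,o=pose();print(P)
p=camera('top');w=cloud(p);x,y,z=w[...,0],w[...,1],w[...,2]
m=(x>.38)&(x<.45)&(y>-.4)&(y<-.33)&(z>.06);print(rect(w,m,.068,.085))
m=(x>.44)&(x<.52)&(y>-.06)&(y<.07);print('yb',rect(w,m,.03,.055))
go([(.6343,-.1288,.25,87.4),(.4163,-.369,.20,45),(.4163,-.369,.028,45)])
E
```

```text
[ 0.63941069 -0.12967939  0.19294915]
(array([ 415.8, -369.1]), array([46.6, 47.3]), 43.2, 199)
yb (array([0., 0.]), array([0., 0.]), 0.0, 0)
[ 0.634 -0.129  0.25  87.4  ] -> [0.0235, 0.0046, -0.1146] turn -0.0022 (deg 0.4)
[ 0.416 -0.369  0.2   45.   ] -> [0.5382, -0.6229, 0.0062] turn 0.2334 (deg -42.0)
[ 4.16e-01 -3.69e-01  2.80e-02  4.50e+01] -> [0.5442, -0.6209, 0.4361] turn 0.2334 (deg -42.0)
```

>>> {"name": "play_rows", "arguments": {
  "plan": [
    [85, [0.54, -0.622, -0.03], 0],
    [85, [0.54, -0.622, -0.03], 0],
    [85, [0.54, -0.622, -0.03], 0],
    [85, [0.54, -0.622, -0.03], 0],
    [85, [0.54, -0.622, -0.03], 0],
    [85, [0.54, -0.622, -0.03], 0],
    [85, [0.54, -0.622, -0.03], 0],
    [85, [0.54, -0.622, -0.03], 0],
    [85, [0.54, -0.622, -0.03], 0]
  ]
}}

```text
time_s: 19.7
eef_pos: [0.4109, -0.3674, 0.2038]
eef_rot: [0.0, 0.027, 1.0, -0.0]
wrist_force: [0.3, 1.1, -0.7]
opening: 0.997
grasp_force: 0.0
```

```bash
python3 - <<'E'
from h import *
P,M,o=pose();print(P)
p=camera('wrist');w=cloud(p,o);x,y,z=w[...,0],w[...,1],w[...,2]
m=(x>.38)&(x<.45)&(y>-.41)&(y<-.32)&(z>.06);print(rect(w,m,.068,.085))
p=camera('top');w=cloud(p);x,y,z=w[...,0],w[...,1],w[...,2]
m=(x>.59)&(x<.68)&(y>-.17)&(y<-.09)&(z>.05);print('seated red',rect(w,m,.06,.12),np.round(np.median(w[m],0),3))
for n,b in [('yb',(.42,.55,-.10,.10)),('kb',(.42,.53,.12,.32))]:
    m=(x>b[0])&(x<b[1])&(y>b[2])&(y<b[3]);print(n,rect(w,m,.03,.055))
go([(.4155,-.369,.20,87),(.4155,-.369,.028,87)])
E
```

```text
[ 0.41094742 -0.36742122  0.2038031 ]
(array([ 413.1, -368.7]), array([48. , 48.1]), 77.8, 3101)
seated red (array([ 637.9, -129.8]), array([46.6, 46.4]), 65.5, 234) [ 0.635 -0.13   0.088]
yb (array([477.7,  -0.6]), array([117.1,  45.3]), 68.6, 485)
kb (array([465.3, 220.1]), array([117.8,  44.9]), 88.2, 489)
[ 0.416 -0.369  0.2   87.   ] -> [-0.0096, -0.0063, 0.0087] turn 0.0002 (deg -0.0)
[ 4.16e-01 -3.69e-01  2.80e-02  8.70e+01] -> [-0.0093, -0.0063, 0.4387] turn 0.0002 (deg -0.0)
```

>>> {"name": "play_rows", "arguments": {
  "plan": [
    [85, [-0.005, -0.004, 0.1], 0],
    [85, [-0.005, -0.004, 0.22], 0],
    [85, [-0.005, -0.004, 0.34], 0],
    [85, [-0.005, -0.004, 0.435], 0],
    [85, [-0.005, -0.004, 0.435], 0],
    [85, [-0.005, -0.004, 0.435], 0],
    [40, [-0.005, -0.004, 0.435], 0],
    [40, [-0.005, -0.004, 0.435], 0],
    [40, [-0.005, -0.004, 0.435], 0],
    [40, [-0.005, -0.004, 0.435], 0]
  ]
}}

```text
time_s: 20.8
eef_pos: [0.4142, -0.3699, 0.0317]
eef_rot: [0.001, 0.026, 1.0, -0.001]
wrist_force: [0.6, 1.7, 7.1]
opening: 0.539
grasp_force: 67.9
```

>>> {"name": "play_rows", "arguments": {
  "plan": [
    [40, [0, 0, 0], 0],
    [40, [0, 0, -0.12], 0],
    [40, [0, 0, -0.24], 0],
    [40, [0, 0, -0.36], 0],
    [40, [0, 0, -0.48], 0],
    [40, [0, 0, -0.54], 0],
    [40, [0, 0, -0.54], 0]
  ]
}}

```text
time_s: 21.5
eef_pos: [0.4146, -0.3709, 0.2513]
eef_rot: [0.003, 0.026, 1.0, -0.004]
wrist_force: [1.3, -1.3, -1.1]
opening: 0.541
grasp_force: 69.4
```

```bash
python3 - <<'E'
from h import *
go([(.60,-.22,.24,87.4)])
E
```

```text
[ 0.6  -0.22  0.24 87.4 ] -> [-0.4428, 0.4012, 0.028] turn -0.0023 (deg 0.4)
```

>>> {"name": "play_rows", "arguments": {
  "plan": [
    [40, [-0.44, 0.4, 0.02], 0],
    [40, [-0.44, 0.4, 0.02], 0],
    [40, [-0.44, 0.4, 0.02], 0],
    [40, [-0.44, 0.4, 0.02], 0],
    [40, [-0.44, 0.4, 0.02], 0],
    [40, [-0.44, 0.4, 0.02], 0],
    [40, [-0.44, 0.4, 0.02], 0],
    [40, [-0.44, 0.4, 0.02], 0]
  ]
}}

```text
time_s: 22.3
eef_pos: [0.5961, -0.2185, 0.2361]
eef_rot: [-0.001, 0.027, 1.0, 0.0]
wrist_force: [0.1, 0.6, -1.2]
opening: 0.541
grasp_force: 69.5
```

```bash
python3 - <<'E'
from h import *
P,M,o=pose();print(P,o['grasp_force'])
p=camera('wrist');w=cloud(p,o)
for z in (.042,.045): held2(P,M,w,P[2]+z)
d=(w-P)@M;m=(abs(d[...,0])<.02)&(abs(d[...,1])<.02)&(d[...,2]>-.06)&(d[...,2]<-.03);print('top rel',np.median(-d[m][:,2]))
spindles(p,w)
m=(w[...,0]>.57)&(w[...,0]<.7)&(w[...,1]>-.3)&(w[...,1]<-.06);print(rect(w,m,.010,.02))
go([(.6303,-.2288,.20,87.4)])
E
```

```text
[ 0.59611292 -0.21845787  0.23612535] 69.48145022096696
tool-x centre of held [1.5 1.  1.3 1.  1.1 1.  1.  1.1 1.1 1.1] range [-24.5  25.3]
tool-x centre of held [1.3 1.  1.2 1.  1.  1.  0.9 1.  1.1 1.1] range [-24.5  25.3]
top rel 0.04213643889140244
a zmax 0.045
   0.03 0.055 44 [ 0.6264 -0.2289  0.0368] [ 0.6253 -0.2333] [ 0.63   -0.2242]
b zmax 0.1052
   0.03 0.055 506 [ 0.6195 -0.1405  0.0432] [ 0.6113 -0.1534] [ 0.6458 -0.1144]
   0.055 0.08 642 [ 0.6207 -0.1394  0.0684] [ 0.6114 -0.1535] [ 0.6464 -0.1141]
   0.08 0.096 2766 [ 0.6337 -0.1305  0.0884] [ 0.6115 -0.1538] [ 0.6601 -0.1058]
   0.096 0.11 112 [ 0.6331 -0.1306  0.1003] [ 0.6295 -0.1343] [ 0.6388 -0.1255]
(array([ 632.1, -179.2]), array([200.1,  89.7]), 87.5, 11990)
[ 0.63  -0.229  0.2   87.4  ] -> [-0.0868, -0.0203, 0.0913] turn -0.0027 (deg 0.5)
```

>>> {"name": "play_rows", "arguments": {
  "plan": [
    [40, [-0.088, -0.022, 0.1], 0],
    [40, [-0.088, -0.022, 0.17], 0],
    [40, [-0.088, -0.022, 0.17], 0],
    [40, [-0.088, -0.022, 0.17], 0],
    [40, [-0.088, -0.022, 0.21], 0],
    [40, [-0.088, -0.022, 0.25], 0],
    [40, [-0.088, -0.022, 0.29], 0],
    [40, [-0.088, -0.022, 0.33], 0],
    [40, [-0.088, -0.022, 0.33], 0]
  ]
}}

```text
time_s: 23.25
eef_pos: [0.6297, -0.2276, 0.1014]
eef_rot: [-0.003, 0.026, 1.0, 0.001]
wrist_force: [-0.7, -0.2, -1.5]
opening: 0.541
grasp_force: 69.4
```

```bash
python3 - <<'E'
from h import *
P,M,o=pose();print(P,o['wrist_force'],o['torque'],o['grasp_force'])
p=camera('wrist');w=cloud(p,o);held2(P,M,w,P[2]+.042)
go([(.631,-.229,.047,87.4)])
E
```

```text
[ 0.62973218 -0.22755334  0.1013625 ] [-0.71077557 -0.22196504 -1.51644985] [-0.00053553  0.01970278  0.0325782 ] 69.39655484843797
tool-x centre of held [1.5 1.  1.2 1.  1.  1.  1.1 1.2 1.  1.1] range [-24.5  25.3]
[ 6.31e-01 -2.29e-01  4.70e-02  8.74e+01] -> [-0.0016, -0.0027, 0.14] turn -0.0022 (deg 0.4)
```

>>> {"name": "play_rows", "arguments": {
  "plan": [
    [40, [-0.002, -0.002, 0.05], 0],
    [40, [-0.002, -0.002, 0.1], 0],
    [40, [-0.002, -0.002, 0.138], 0],
    [40, [-0.002, -0.002, 0.138], 0],
    [65, [-0.002, -0.002, 0.138], 0],
    [80, [-0.002, -0.002, 0.138], 0],
    [80, [-0.002, -0.002, 0.138], 0],
    [80, [-0.002, -0.002, 0], 0],
    [80, [-0.002, -0.002, -0.12], 0],
    [85, [-0.002, -0.002, -0.25], 0]
  ]
}}

```text
time_s: 24.3
eef_pos: [0.6325, -0.2295, 0.2024]
eef_rot: [0.0, 0.026, 1.0, -0.0]
wrist_force: [0.8, -0.7, 1.3]
opening: 0.996
grasp_force: 0.0
```

```bash
python3 - <<'E'
from h import *
P,M,o=pose();print(P)
p=camera('wrist');w=cloud(p,o)
x,y,z=w[...,0],w[...,1],w[...,2]
for n,(cx,cy) in dict(a=(.63,-.229),b=(.635,-.129)).items():
    m=(np.hypot(x-cx,y-cy)<.035)&(z>.06)&(z<.12);print(n,rect(w,m,.08,.097),np.round(np.median(w[m&(z>.08)&(z<.097)],0),4))
a=np.radians(69);c=np.array([.4777,-.0006]);d=np.array([np.cos(a),np.sin(a)])
# yellow bottle: cap towards +x,+y ; base->cap dir d
b=c-d*.059;print('cap', c+d*.044)
go([(*(c+d*.042),.20,69-90),(*(c+d*.042),.011,69-90)]); print(o['q'])
E
```

```text
[ 0.63252426 -0.22954567  0.20243583]
a (array([ 631.2, -230.5]), array([48.3, 48. ]), 9.5, 3665) [ 0.6293 -0.2303  0.0888]
b (array([ 635.3, -129.9]), array([48.1, 47.9]), 76.4, 3847) [ 0.6331 -0.1314  0.0888]
cap [0.49346819 0.04047754]
[  0.493   0.039   0.2   -21.   ] -> [0.3953, 0.6565, 0.0245] turn -0.3999 (deg 72.0)
[ 4.93e-01  3.90e-02  1.10e-02 -2.10e+01] -> [0.402, 0.6599, 0.4969] turn -0.3999 (deg 72.0)
[-5.24102018e-01  4.17487522e-01  1.36692341e+00  1.01553628e-05
  1.35674130e+00 -2.04243304e+00]
```

>>> {"name": "play_rows", "arguments": {
  "plan": [
    [85, [0.5, 0.66, 0], 0.6],
    [85, [0.5, 0.66, 0], 0.6],
    [85, [0.5, 0.66, 0], 0.6],
    [85, [0.5, 0.66, 0], 0.6],
    [85, [0.5, 0.66, 0], 0.6],
    [85, [0.5, 0.66, 0], 0.6],
    [85, [0.5, 0.66, 0], 0.6],
    [85, [0.5, 0.66, 0], 0.6],
    [85, [0.5, 0.66, 0], 0.6],
    [85, [0.5, 0.66, 0], 0.6]
  ]
}}

```text
time_s: 25.35
eef_pos: [0.447, 0.0449, 0.201]
eef_rot: [0.001, 0.702, 0.712, 0.001]
wrist_force: [-1.2, -0.7, -1.0]
opening: 0.993
grasp_force: 0.0
```

```bash
cat >>h.py <<'E'
def bot(w,b,z0=.03,z1=.055):
    m=(w[...,0]>b[0])&(w[...,0]<b[1])&(w[...,1]>b[2])&(w[...,1]<b[3]);return rect(w,m,z0,z1)
E
python3 - <<'E'
from h import *
P,M,o=pose();print(P,o['q'][5])
p=camera('wrist');save(p,'w4.png');w=cloud(p,o);print(bot(w,(.42,.55,-.1,.1)))
p=camera('top');w=cloud(p);print(bot(w,(.42,.55,-.1,.1)))
go([(.4935,.0395,.20,-21),(.4935,.0395,.007,-21)])
E
```

```text
[0.44696842 0.04490961 0.20100125] -0.17927453277152655
(array([475.7,   0.8]), array([117.6,  45. ]), 68.4, 6261)
(array([470.2, -21.1]), array([73.6, 45.4]), 67.9, 207)
[  0.494   0.04    0.2   -21.   ] -> [-0.0149, 0.1159, 0.0024] turn 0.1225 (deg -22.0)
[ 4.94e-01  4.00e-02  7.00e-03 -2.10e+01] -> [-0.0147, 0.1149, 0.4849] turn 0.1225 (deg -22.0)
```

View pics/w4.png

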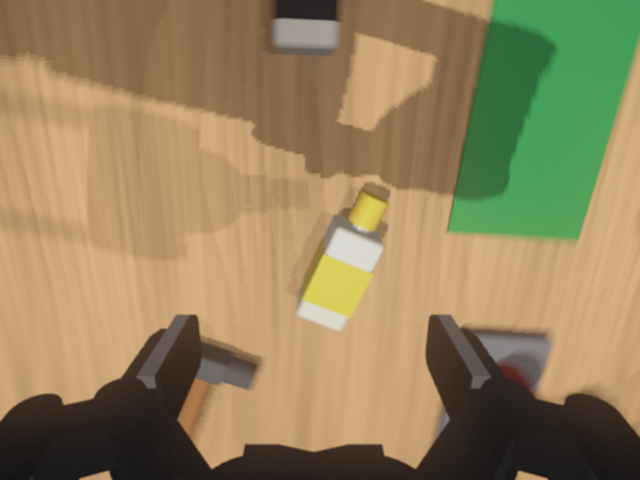

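>>> {"name": "play_rows", "arguments": {
  "plan": [
    [85, [-0.015, 0.11, 0.05], 0.124],
    [85, [-0.015, 0.11, 0.1], 0.124],
    [85, [-0.015, 0.11, 0.2], 0.124],
    [85, [-0.015, 0.11, 0.3], 0.124],
    [85, [-0.015, 0.11, 0.4], 0.124],
    [85, [-0.015, 0.11, 0.48], 0.124],
    [85, [-0.015, 0.11, 0.48], 0.124],
    [60, [-0.015, 0.11, 0.48], 0.124],
    [10, [-0.015, 0.11, 0.48], 0.124],
    [10, [-0.015, 0.11, 0.48], 0.124]
  ]
}}

```text
time_s: 26.45
eef_pos: [0.4928, 0.0391, 0.0103]
eef_rot: [0.001, 0.825, 0.565, 0.002]
wrist_force: [0.6, 0.4, 0.1]
opening: 0.512
grasp_force: 0.0
```

>>> {"name": "play_rows", "arguments": {
  "plan": [
    [10, [0, 0, 0], 0],
    [10, [0, 0, 0], 0],
    [10, [0, 0, 0], 0],
    [10, [0, 0, 0], 0],
    [10, [0, 0, -0.06], 0],
    [10, [0, 0, -0.12], 0],
    [10, [0, 0, -0.18], 0],
    [10, [0, 0, -0.24], 0],
    [10, [0, 0, -0.3], 0],
    [10, [0, 0, -0.35], 0]
  ]
}}

```text
time_s: 27.45
eef_pos: [0.4911, 0.0394, 0.1501]
eef_rot: [0.001, 0.825, 0.565, 0.001]
wrist_force: [0.1, -0.2, -1.4]
opening: 0.278
grasp_force: 59.2
```

```bash
python3 - <<'E'
from h import *
P,M,o=pose();print(P,o['grasp_force'],o['torque'],o['wrist_force'],o['opening'])
p=camera('wrist');save(p,'w5.png');save(camera('scene'),'s5.png')
E
```

```text
[0.49114615 0.03939214 0.15007212] 59.18889284133911 [ 0.03881338 -0.10634291  0.01235772] [ 0.08900936 -0.2029029  -1.38680231] 0.27773862898880614
```

View pics/s5.png

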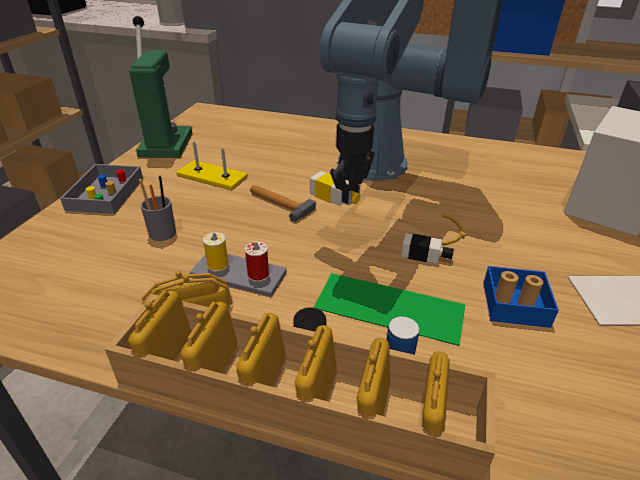

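Scene view: the yellow bottle is held level by its cap at (335,190), and the spools are seated. I'll ease the grip in small steps so the bottle pivots.

>>> {"name": "play_rows", "arguments": {
  "plan": [
    [22, [0, 0, 0.06], 0],
    [22, [0, 0, 0.11], 0],
    [23, [0, 0, 0.11], 0],
    [23, [0, 0, 0.11], 0],
    [23, [0, 0, 0.11], 0]
  ]
}}

```text
time_s: 28.05
eef_pos: [0.4914, 0.0393, 0.1047]
eef_rot: [0.0, 0.825, 0.565, 0.0]
wrist_force: [1.4, -0.2, -0.9]
opening: 0.28
grasp_force: 59.2
```

>>> {"name": "play_rows", "arguments": {
  "plan": [
    [23.6, [0, 0, 0], 0],
    [23.6, [0, 0, 0], 0]
  ]
}}

```text
time_s: 28.25
eef_pos: [0.4914, 0.0393, 0.1048]
eef_rot: [0.001, 0.825, 0.565, 0.001]
wrist_force: [0.5, 0.1, -0.5]
opening: 0.277
grasp_force: 59.2
```

>>> {"name": "play_rows", "arguments": {
  "plan": [
    [24, [0, 0, 0], 0],
    [24, [0, 0, 0], 0]
  ]
}}

```text
time_s: 28.45
eef_pos: [0.491, 0.0394, 0.1044]
eef_rot: [0.0, 0.825, 0.565, 0.0]
wrist_force: [0.7, 0.4, -0.9]
opening: 0.285
grasp_force: 50.4
```

```bash
python3 - <<'E'
from h import *
P,M,o=pose();print(P,o['grasp_force'],o['torque'],o['wrist_force'],o['opening'])
E
```

```text
[0.49101064 0.03935637 0.1043796 ] 50.397754311561584 [ 0.04107805 -0.03652633 -0.03664711] [ 0.71171737  0.42192657 -0.88726923] 0.2849732559822355
```

>>> {"name": "play_rows", "arguments": {
  "plan": [
    [24.4, [0, 0, 0], 0],
    [24.4, [0, 0, 0], 0]
  ]
}}

```text
time_s: 28.65
eef_pos: [0.4908, 0.0394, 0.1041]
eef_rot: [0.0, 0.825, 0.565, -0.0]
wrist_force: [0.8, -0.6, -1.7]
opening: 0.288
grasp_force: 38.8
```

>>> {"name": "play_rows", "arguments": {
  "plan": [
    [24.7, [0, 0, 0], 0],
    [24.7, [0, 0, 0], 0]
  ]
}}

```text
time_s: 28.85
eef_pos: [0.4908, 0.0394, 0.1041]
eef_rot: [-0.0, 0.825, 0.565, -0.0]
wrist_force: [0.4, -0.6, -1.2]
opening: 0.293
grasp_force: 30.4
```

```bash
cat >>h.py <<'E'
def tilt(show=False):
    """angle of held bottle axis (deg from vertical) from depth points near/below the grip"""
    P,M,o=pose();out=[]
    for c in ('wrist','top','scene'):
        p=camera(c);w=cloud(p,o);d=(w-P)@M
        m=(abs(d[...,1])<.028)&(d[...,0]<-.015)&(d[...,0]>-.125)&(d[...,2]<.1)&(d[...,2]>-.06)&(w[...,2]>.012)
        a=d[m]
        print(c,m.sum(), 'x',np.round(np.percentile(a[:,0],[1,50,99]),3) if len(a) else '', 'z below tcp',np.round(np.percentile(a[:,2],[1,50,99]),3) if len(a) else '')
    print(P,o['grasp_force'],o['opening'])
E
python3 - <<'E'
from h import *
tilt()
E
```

```text
wrist 3854 x [-0.033 -0.023 -0.015] z below tcp [-0.035 -0.034 -0.032]
top 324 x [-0.1   -0.075 -0.017] z below tcp [-0.039 -0.033  0.007]
scene 660 x [-0.099 -0.063 -0.016] z below tcp [-0.037 -0.022  0.008]
[0.49082666 0.03938109 0.10407149] 30.396888256072998 0.2934652812732728
```

>>> {"name": "play_rows", "arguments": {
  "plan": [
    [25, [0, 0, 0], 0],
    [25, [0, 0, 0], 0],
    [25.2, [0, 0, 0], 0],
    [25.2, [0, 0, 0], 0]
  ]
}}

```text
time_s: 29.4
eef_pos: [0.4908, 0.0394, 0.1041]
eef_rot: [0.0, 0.825, 0.565, 0.0]
wrist_force: [-0.3, -1.1, -1.7]
opening: 0.291
grasp_force: 17.1
```

```bash
python3 - <<'E'
from h import *
tilt()
E
```

```text
wrist 3941 x [-0.033 -0.023 -0.015] z below tcp [-0.035 -0.034 -0.031]
top 323 x [-0.1   -0.075 -0.017] z below tcp [-0.039 -0.033  0.006]
scene 655 x [-0.098 -0.063 -0.016] z below tcp [-0.037 -0.023  0.008]
[0.49083686 0.03937029 0.10409632] 17.1136736869812 0.2912013135084492
```

>>> {"name": "play_rows", "arguments": {
  "plan": [
    [25.35, [0, 0, 0], 0],
    [25.35, [0, 0, 0], 0],
    [25.35, [0, 0, 0], 0]
  ]
}}

```text
time_s: 29.85
eef_pos: [0.4908, 0.0394, 0.1041]
eef_rot: [0.0, 0.825, 0.565, -0.0]
wrist_force: [0.2, 0.7, -1.7]
opening: 0.297
grasp_force: 13.4
```

```bash
python3 - <<'E'
from h import *
tilt()
E
```

```text
wrist 3945 x [-0.033 -0.023 -0.015] z below tcp [-0.035 -0.034 -0.032]
top 322 x [-0.1   -0.075 -0.017] z below tcp [-0.039 -0.033  0.004]
scene 657 x [-0.099 -0.063 -0.016] z below tcp [-0.037 -0.022  0.008]
[0.49084986 0.03936426 0.10409451] 13.390194922685623 0.296820731274692
```

>>> {"name": "play_rows", "arguments": {
  "plan": [
    [25.5, [0, 0, 0], 0],
    [25.5, [0, 0, 0], 0],
    [25.5, [0, 0, 0], 0]
  ]
}}

```text
time_s: 30.3
eef_pos: [0.4908, 0.0394, 0.1041]
eef_rot: [-0.0, 0.825, 0.565, -0.0]
wrist_force: [0.3, -0.5, -1.3]
opening: 0.297
grasp_force: 9.9
```

```bash
python3 - <<'E'
from h import *
tilt()
E
```

```text
wrist 3982 x [-0.033 -0.023 -0.015] z below tcp [-0.035 -0.034 -0.032]
top 320 x [-0.1   -0.075 -0.016] z below tcp [-0.04  -0.033  0.005]
scene 661 x [-0.099 -0.063 -0.016] z below tcp [-0.037 -0.023  0.009]
[0.49081845 0.03938016 0.10407661] 9.853817224502563 0.29698943146799855
```

>>> {"name": "play_rows", "arguments": {
  "plan": [
    [25.6, [0, 0, 0], 0],
    [25.6, [0, 0, 0], 0],
    [25.6, [0, 0, 0], 0]
  ]
}}

```text
time_s: 30.75
eef_pos: [0.4908, 0.0394, 0.1041]
eef_rot: [-0.0, 0.825, 0.565, -0.0]
wrist_force: [-0.1, 0.4, -2.2]
opening: 0.3
grasp_force: 8.3
```

```bash
python3 - <<'E'
from h import *
tilt()
E
```

```text
wrist 6146 x [-0.044 -0.023 -0.015] z below tcp [-0.029 -0.026 -0.016]
top 323 x [-0.101 -0.075 -0.018] z below tcp [-0.031 -0.015  0.023]
scene 646 x [-0.1   -0.06  -0.016] z below tcp [-0.028 -0.008  0.027]
[0.4908162  0.0393923  0.10407214] 8.324562138877809 0.2997922219669209
```

Now it pivots. I'll hold this grip force and let it swing.

>>> {"name": "play_rows", "arguments": {
  "plan": [
    [25.6, [0, 0, 0], 0],
    [25.6, [0, 0, 0], 0],
    [25.6, [0, 0, 0], 0],
    [25.6, [0, 0, 0], 0],
    [25.6, [0, 0, 0], 0],
    [25.6, [0, 0, 0], 0]
  ]
}}

```text
time_s: 31.5
eef_pos: [0.4908, 0.0394, 0.1041]
eef_rot: [0.0, 0.825, 0.565, 0.0]
wrist_force: [-0.3, -0.0, -0.9]
opening: 0.3
grasp_force: 8.3
```

```bash
python3 - <<'E'
from h import *
tilt()
save(camera('scene'),'s6.png')
E
```

```text
wrist 6144 x [-0.044 -0.023 -0.015] z below tcp [-0.029 -0.026 -0.016]
top 322 x [-0.101 -0.075 -0.018] z below tcp [-0.03  -0.014  0.023]
scene 647 x [-0.099 -0.059 -0.016] z below tcp [-0.028 -0.008  0.027]
[0.49084973 0.03936191 0.10408805] 8.313212315551937 0.2996497367869157
```

>>> {"name": "play_rows", "arguments": {
  "plan": [
    [25.65, [0, 0, 0], 0],
    [25.65, [0, 0, 0], 0],
    [25.65, [0, 0, 0], 0],
    [25.65, [0, 0, 0], 0],
    [25.65, [0, 0, 0], 0]
  ]
}}

```text
time_s: 32.2
eef_pos: [0.4909, 0.0394, 0.1041]
eef_rot: [0.0, 0.825, 0.565, 0.0]
wrist_force: [-0.5, 0.2, -1.5]
opening: 0.302
grasp_force: 7.2
```

```bash
python3 - <<'E'
from h import *
tilt()
E
```

```text
wrist 6158 x [-0.044 -0.023 -0.015] z below tcp [-0.029 -0.026 -0.017]
top 321 x [-0.101 -0.075 -0.018] z below tcp [-0.031 -0.014  0.025]
scene 647 x [-0.1   -0.06  -0.016] z below tcp [-0.029 -0.009  0.027]
[0.49085025 0.03936607 0.10410191] 7.246412700042129 0.30222150430361067
```

>>> {"name": "play_rows", "arguments": {
  "plan": [
    [25.7, [0, 0, 0], 0],
    [25.7, [0, 0, 0], 0],
    [25.7, [0, 0, 0], 0],
    [25.7, [0, 0, 0], 0],
    [25.7, [0, 0, 0], 0]
  ]
}}

```text
time_s: 32.85
eef_pos: [0.4909, 0.0394, 0.1041]
eef_rot: [0.0, 0.825, 0.565, -0.0]
wrist_force: [0.2, -0.2, -0.9]
opening: 0.301
grasp_force: 6.2
```

```bash
python3 - <<'E'
from h import *
tilt()
E
```

```text
wrist 6173 x [-0.044 -0.023 -0.015] z below tcp [-0.029 -0.026 -0.016]
top 319 x [-0.101 -0.075 -0.018] z below tcp [-0.031 -0.014  0.024]
scene 646 x [-0.1   -0.059 -0.016] z below tcp [-0.028 -0.009  0.027]
[0.49085875 0.03935364 0.10409918] 6.229496863670647 0.30097330643428555
```

>>> {"name": "play_rows", "arguments": {
  "plan": [
    [25.8, [0, 0, 0], 0],
    [25.8, [0, 0, 0], 0],
    [25.8, [0, 0, 0], 0],
    [25.8, [0, 0, 0], 0]
  ]
}}

```text
time_s: 33.4
eef_pos: [0.4908, 0.0394, 0.1041]
eef_rot: [-0.0, 0.825, 0.565, 0.0]
wrist_force: [-0.4, -0.5, -1.2]
opening: 0.303
grasp_force: 3.2
```

```bash
python3 - <<'E'
from h import *
tilt()
E
```

```text
wrist 0 x  z below tcp 
top 0 x  z below tcp 
scene 0 x  z below tcp 
[0.49080621 0.0394401  0.10405244] 3.1948362663388252 0.30336003065501793
```

>>> {"name": "play_rows", "arguments": {
  "plan": [
    [25.85, [0, 0, 0], 0],
    [25.85, [0, 0, 0], 0],
    [25.85, [0, 0, 0], 0]
  ]
}}

```text
time_s: 33.85
eef_pos: [0.4908, 0.0394, 0.1041]
eef_rot: [0.0, 0.825, 0.565, -0.0]
wrist_force: [-0.5, 0.8, -0.6]
opening: 0.304
grasp_force: 2.2
```

```bash
python3 - <<'E'
from h import *
tilt()
E
```

```text
wrist 0 x  z below tcp 
top 1 x [-0.106 -0.106 -0.106] z below tcp [0.091 0.091 0.091]
scene 0 x  z below tcp 
[0.49083636 0.03935814 0.10410834] 2.2258824482560158 0.30435002001349853
```

>>> {"name": "play_rows", "arguments": {
  "plan": [
    [15, [0, 0, 0], 0],
    [15, [0, 0, 0], 0],
    [15, [0, 0, 0], 0]
  ]
}}

```text
time_s: 34.3
eef_pos: [0.4908, 0.0394, 0.1041]
eef_rot: [-0.0, 0.825, 0.565, -0.0]
wrist_force: [0.7, 0.2, -1.9]
opening: 0.284
grasp_force: 58.8
```

```bash
python3 - <<'E'
from h import *
p=camera('scene');im=cv2.cvtColor(p['image'],cv2.COLOR_RGB2BGR)[100:300,240:500];cv2.imwrite('pics/s7.png',cv2.resize(im,(780,600),interpolation=cv2.INTER_CUBIC))
P,M,o=pose();print(P,o['grasp_force'])
# vertical surface of hanging bottle
w=cloud(p);d=(w-P)@M;h=d[...,2]
m=(abs(d[...,0])<.05)&(abs(d[...,1])<.035)&(h>.005)&(w[...,2]>.005)
for lo in np.arange(.0,.1,.015):
    k=m&(h>lo)&(h<lo+.015)
    if k.sum(): print(round(lo,3),k.sum(),np.round(d[k].min(0)*1000),np.round(d[k].max(0)*1000))
E
```

```text
[0.49084625 0.03935849 0.10410165] 58.844245076179504
0.0 131 [-13. -22.   5.] [33. 24. 15.]
0.015 159 [-11. -22.  15.] [37. 25. 30.]
0.03 160 [ -9. -23.  30.] [40. 25. 45.]
0.045 155 [ -5. -20.  45.] [44. 25. 60.]
0.06 150 [ -1. -23.  60.] [47. 26. 75.]
0.075 111 [  1. -23.  75.] [48. 25. 90.]
0.09 9 [-50. -32.  90.] [22. 22. 99.]
```

View pics/s7.png

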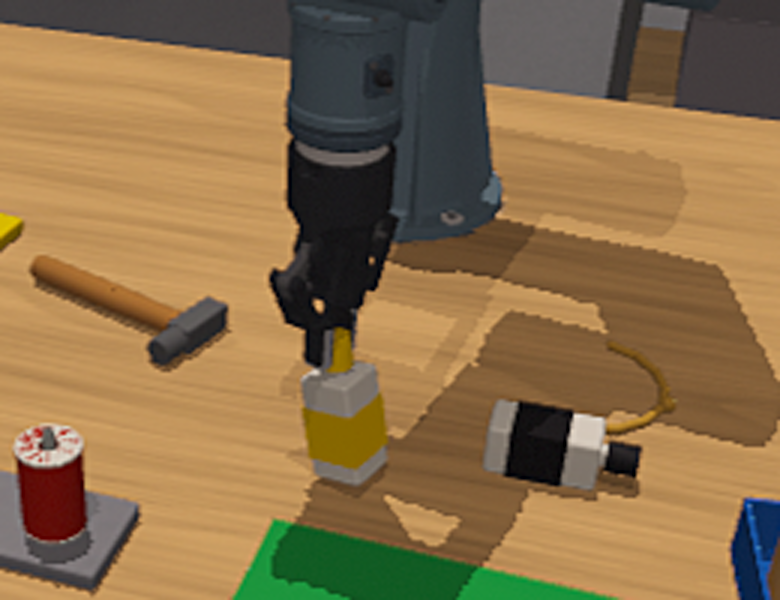

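The bottle hangs about 12° past vertical, which is inside its tipping limit. I'll carry it to the mat. The black bottle now lies by the frame, so it has been nudged.

```bash
python3 - <<'E'
from h import *
go([(.627,.06,.15,-21.2),(.627,.06,.097,-21.2)])
p=camera('top');w=cloud(p);print('kb',bot(w,(.38,.53,.12,.34)))
E
```

```text
[  0.627   0.06    0.15  -21.2  ] -> [0.1713, 0.2986, -0.1147] turn -0.0001 (deg 0.0)
[  0.627   0.06    0.097 -21.2  ] -> [0.1713, 0.2986, 0.0178] turn -0.0001 (deg 0.0)
kb (array([439.3, 226.8]), array([ 44.1, 100.9]), 1.5, 393)
```

>>> {"name": "play_rows", "arguments": {
  "plan": [
    [15, [0, 0, -0.1], 0],
    [15, [0.06, 0.1, -0.1], 0],
    [15, [0.12, 0.2, -0.1], 0],
    [15, [0.171, 0.299, -0.1], 0],
    [15, [0.171, 0.299, -0.1], 0],
    [15, [0.171, 0.299, -0.04], 0],
    [15, [0.171, 0.299, 0.0], 0],
    [15, [0.171, 0.299, 0.015], 0],
    [15, [0.171, 0.299, 0.02], 0],
    [15, [0.171, 0.299, 0.02], 0]
  ]
}}

```text
time_s: 35.4
eef_pos: [0.6279, 0.0597, 0.1006]
eef_rot: [0.001, 0.825, 0.565, 0.001]
wrist_force: [-8.2, 0.0, 24.7]
opening: 0.281
grasp_force: 66.0
```

>>> {"name": "play_rows", "arguments": {
  "plan": [
    [15, [0, 0, 0.005], 0],
    [15, [0, 0, 0.01], 0],
    [15, [0, 0, 0.01], 0]
  ]
}}

```text
time_s: 35.7
eef_pos: [0.6308, 0.0597, 0.1]
eef_rot: [0.003, 0.825, 0.565, 0.004]
wrist_force: [-7.8, 0.8, 35.3]
opening: 0.28
grasp_force: 69.4
```

```bash
cat >>h.py <<'E'
def hang():
    p=camera('scene');P,M,o=pose();w=cloud(p);d=(w-P)@M;h=d[...,2]
    m=(abs(d[...,0])<.055)&(abs(d[...,1])<.035)&(h>.005)&(w[...,2]>.008)
    for lo in np.arange(.0,.1,.015):
        k=m&(h>lo)&(h<lo+.015)
        if k.sum(): print(round(lo,3),k.sum(),np.round(np.percentile(d[k],2,0)*1000),np.round(np.percentile(d[k],98,0)*1000),'wz',np.round(w[k][:,2].min(),3))
    print(P,o['grasp_force'],o['wrist_force'])
E
python3 - <<'E'
from h import *
hang()
E
```

```text
0.0 150 [ -9. -18.   5.] [33. 22. 15.] wz 0.085
0.015 187 [ -6. -21.  15.] [37. 22. 29.] wz 0.071
0.03 184 [ -6. -23.  31.] [40. 22. 45.] wz 0.055
0.045 182 [ -3. -23.  45.] [43. 21. 59.] wz 0.04
0.06 170 [  0. -22.  60.] [46. 20. 74.] wz 0.025
0.075 116 [  5. -18.  75.] [47. 19. 89.] wz 0.011
0.09 13 [-44. -19.  90.] [46. 34. 92.] wz 0.008
[0.63084574 0.05964643 0.10003619] 69.40696835517883 [-8.20916739  0.67491314 35.71448791]
```

>>> {"name": "play_rows", "arguments": {
  "plan": [
    [15, [0, 0, -0.016], 0],
    [20, [0, 0, -0.016], 0],
    [25.4, [0, 0, -0.014], 0],
    [25.4, [0.01, 0, -0.012], 0],
    [25.4, [0.02, 0, -0.01], 0],
    [25.4, [0.03, 0, -0.009], 0],
    [25.4, [0.04, 0, -0.008], 0],
    [25.4, [0.05, 0, -0.007], 0],
    [25.4, [0.054, 0, -0.006], 0],
    [25.4, [0.054, 0, -0.006], 0]
  ]
}}

```text
time_s: 36.75
eef_pos: [0.6349, 0.0804, 0.095]
eef_rot: [-0.0, 0.825, 0.565, 0.0]
wrist_force: [-1.6, 0.9, 7.5]
opening: 0.297
grasp_force: 15.0
```

```bash
python3 - <<'E'
from h import *
hang()
E
```

```text
0.0 111 [-14. -15.   5.] [28. 23. 15.] wz 0.08
0.015 164 [-14. -18.  16.] [29. 23. 30.] wz 0.065
0.03 167 [-15. -19.  30.] [30. 24. 45.] wz 0.05
0.045 157 [-15. -19.  45.] [30. 24. 60.] wz 0.035
0.06 152 [-17. -17.  61.] [31. 23. 75.] wz 0.02
0.075 122 [-42. -22.  75.] [44. 28. 87.] wz 0.008
[0.63487692 0.0803769  0.09506289] 14.949720203876495 [-1.61219886  1.26636537  8.01218324]
```

Upright now. I'll press slightly, open, and retreat straight up.

>>> {"name": "play_rows", "arguments": {
  "plan": [
    [25.6, [0, 0, 0.004], 0],
    [25.9, [0, 0, 0.002], 0],
    [27, [0, 0, 0], 0],
    [32, [0, 0, 0], 0],
    [45, [0, 0, 0], 0],
    [60, [0, 0, 0], 0],
    [60, [0, 0, 0], 0],
    [60, [0, 0, -0.1], 0],
    [60, [0, 0, -0.2], 0],
    [85, [0, 0, -0.3], 0]
  ]
}}

```text
time_s: 37.8
eef_pos: [0.6345, 0.08, 0.2154]
eef_rot: [-0.0, 0.825, 0.565, -0.0]
wrist_force: [-0.3, 0.6, -0.1]
opening: 0.849
grasp_force: 0.0
```

```bash
python3 - <<'E'
from h import *
P,M,o=pose();print(P)
p=camera('wrist');w=cloud(p,o)
m=(w[...,0]>.58)&(w[...,0]<.7)&(w[...,1]>.02)&(w[...,1]<.16);print('cap',rect(w,m,.112,.125),'shoulder',rect(w,m,.08,.095))
print('kb wrist',bot(w,(.38,.56,.12,.34)))
s=camera('scene');w=cloud(s);print('kb scene',bot(w,(.38,.56,.12,.34)));save(s,'s8.png')
p=camera('top');w=cloud(p);print('kb top',bot(w,(.38,.56,.12,.34)))
E
```

```text
[0.63452243 0.07996997 0.21544225]
cap (array([636.9,  87.9]), array([25.2, 25.6]), 46.2, 1389) shoulder (array([636.7,  88.1]), array([44. , 44.1]), 65.8, 2361)
kb wrist (array([438.1, 211.8]), array([100.8,  46.8]), 89.0, 6304)
kb scene (array([438.6, 220.4]), array([ 51.1, 117.7]), 1.0, 680)
kb top (array([0., 0.]), array([0., 0.]), 0.0, 0)
```

View pics/s8.png

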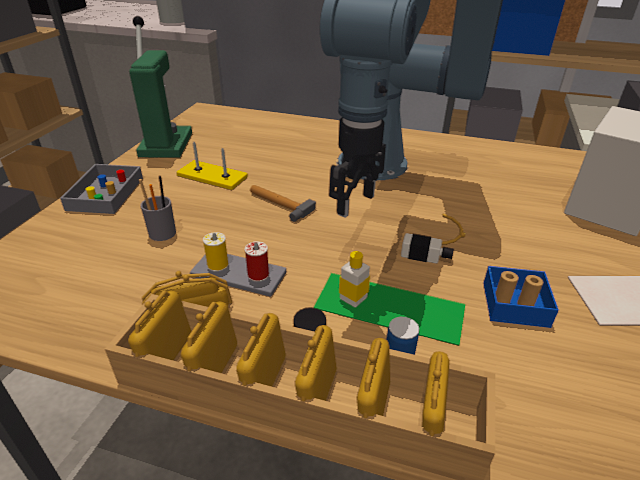

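```bash
python3 - <<'E'
from h import *
go([(.44,.235,.215,0.5)])
E
```

```text
[0.44  0.235 0.215 0.5  ] -> [0.1831, -0.5998, 0.0053] turn -0.1206 (deg 21.7)
```

>>> {"name": "play_rows", "arguments": {
  "plan": [
    [50, [0, 0, -0.05], 0],
    [50, [0.18, -0.6, -0.05], -0.12],
    [50, [0.18, -0.6, 0], -0.12],
    [50, [0.18, -0.6, 0], -0.12],
    [50, [0.18, -0.6, 0], -0.12],
    [50, [0.18, -0.6, 0], -0.12],
    [50, [0.18, -0.6, 0], -0.12],
    [50, [0.18, -0.6, 0], -0.12],
    [50, [0.18, -0.6, 0], -0.12]
  ]
}}

```text
time_s: 38.85
eef_pos: [0.4379, 0.2335, 0.2141]
eef_rot: [0.0, 0.705, 0.709, -0.0]
wrist_force: [0.9, -0.6, 0.8]
opening: 0.586
grasp_force: 0.0
```

```bash
python3 - <<'E'
from h import *
P,M,o=pose();print(P)
p=camera('wrist');save(p,'w9.png');w=cloud(p,o);r=bot(w,(.38,.50,.12,.34));print(r)
x,y,z=w[...,0],w[...,1],w[...,2]
m=(x>.40)&(x<.48)&(y>.12)&(y<.32)&(z>.041)&(z<.05);print('body',rect(w,m,.04,.055))
m=(x>.40)&(x<.48)&(y>.245)&(y<.32)&(z>.029)&(z<.04);print('cap',rect(w,m,.029,.04))
m=(x>.3)&(x<.43)&(y>.2)&(y<.32)&(z>.004)&(z<.02);a=w[m];print('frame/edge max x',a[:,0].max() if len(a) else None)
go([(r[0][0]/1000,r[0][1]/1000+.042,.01,0)])
E
```

```text
[0.43788899 0.23345159 0.21412173]
(array([437.9, 221.6]), array([116.9,  44.7]), 89.6, 6132)
body (array([437.8, 206.6]), array([87.2, 44.6]), 89.9, 5125)
cap (array([437.8, 263.2]), array([43. , 33.8]), 0.7, 1018)
frame/edge max x 0.428057421079548
[0.438 0.264 0.01  0.   ] -> [0.0762, -0.0003, 0.5106] turn 0.0018 (deg -0.3)
```

View pics/w9.png

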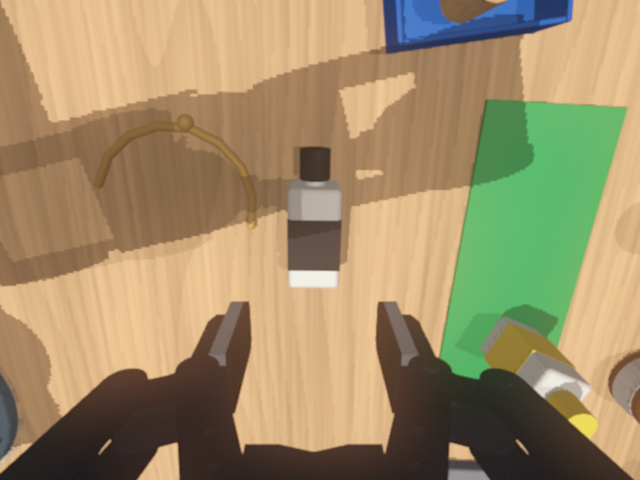

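>>> {"name": "play_rows", "arguments": {
  "plan": [
    [50, [0.076, 0, 0.1], 0],
    [50, [0.076, 0, 0.2], 0],
    [50, [0.076, 0, 0.3], 0],
    [50, [0.076, 0, 0.4], 0],
    [50, [0.076, 0, 0.49], 0],
    [50, [0.076, 0, 0.51], 0],
    [50, [0.076, 0, 0.51], 0],
    [10, [0.076, 0, 0.51], 0],
    [10, [0.076, 0, 0.51], 0],
    [10, [0.076, 0, 0.51], 0]
  ]
}}

```text
time_s: 39.9
eef_pos: [0.4391, 0.2648, 0.0128]
eef_rot: [0.001, 0.705, 0.709, 0.002]
wrist_force: [0.1, -1.3, 5.6]
opening: 0.279
grasp_force: 58.7
```

>>> {"name": "play_rows", "arguments": {
  "plan": [
    [10, [0, 0, 0], 0],
    [10, [0, 0, 0], 0],
    [10, [0, 0, -0.1], 0],
    [10, [0, 0, -0.2], 0],
    [10, [0, 0, -0.3], 0],
    [10, [0, 0, -0.4], 0],
    [10, [0, 0, -0.45], 0],
    [10, [0, 0, -0.45], 0]
  ]
}}

```text
time_s: 40.7
eef_pos: [0.4392, 0.2653, 0.1948]
eef_rot: [0.002, 0.705, 0.71, 0.004]
wrist_force: [-0.3, 0.1, -1.2]
opening: 0.279
grasp_force: 59.9
```

```bash
python3 - <<'E'
from h import *
tilt();go([(.632,.25,.19,0),(.632,.25,.112,0)])
E
```

```text
wrist 5331 x [-0.036 -0.022 -0.015] z below tcp [-0.032 -0.03  -0.014]
top 572 x [-0.104 -0.067 -0.025] z below tcp [-0.033 -0.027  0.008]
scene 1141 x [-0.103 -0.06  -0.017] z below tcp [-0.029 -0.017  0.016]
[0.43924883 0.26531727 0.19481565] 59.889596700668335 0.2791627681549392
[0.632 0.25  0.19  0.   ] -> [-0.0385, 0.4898, -0.0032] turn 0.0021 (deg -0.4)
[0.632 0.25  0.112 0.   ] -> [-0.0384, 0.4902, 0.1918] turn 0.0021 (deg -0.4)
```

>>> {"name": "play_rows", "arguments": {
  "plan": [
    [10, [-0.04, 0.12, 0], 0],
    [10, [-0.04, 0.24, 0], 0],
    [10, [-0.04, 0.36, 0], 0],
    [10, [-0.04, 0.49, 0], 0],
    [10, [-0.04, 0.49, 0.06], 0],
    [20, [-0.04, 0.49, 0.12], 0],
    [23, [-0.04, 0.49, 0.18], 0],
    [24, [-0.04, 0.49, 0.18], 0],
    [25, [-0.04, 0.49, 0.18], 0],
    [25.4, [-0.04, 0.49, 0.18], 0]
  ]
}}

```text
time_s: 41.85
eef_pos: [0.6337, 0.2499, 0.1194]
eef_rot: [0.0, 0.705, 0.71, 0.001]
wrist_force: [0.1, -0.0, -1.4]
opening: 0.298
grasp_force: 11.7
```

>>> {"name": "play_rows", "arguments": {
  "plan": [
    [25.5, [0, 0, 0], 0],
    [25.6, [0, 0, 0], 0],
    [25.65, [0, 0, 0], 0],
    [25.7, [0, 0, 0], 0],
    [25.7, [0, 0, 0], 0]
  ]
}}

```text
time_s: 42.35
eef_pos: [0.6332, 0.2497, 0.1188]
eef_rot: [0.0, 0.705, 0.71, 0.0]
wrist_force: [0.2, -0.0, -2.3]
opening: 0.303
grasp_force: 4.3
```

```bash
python3 - <<'E'
from h import *
tilt()
E
```

```text
wrist 0 x  z below tcp 
top 0 x  z below tcp 
scene 0 x  z below tcp 
[0.63319092 0.24970976 0.11875329] 4.30369645357132 0.303425157695044
```

>>> {"name": "play_rows", "arguments": {
  "plan": [
    [25.75, [0, 0, 0], 0],
    [25.75, [0, 0, 0], 0]
  ]
}}

```text
time_s: 42.7
eef_pos: [0.6331, 0.2497, 0.1184]
eef_rot: [-0.0, 0.705, 0.709, -0.0]
wrist_force: [-1.0, 0.7, -2.4]
opening: 0.306
grasp_force: 3.3
```

```bash
python3 - <<'E'
from h import *
tilt()
E
```

```text
wrist 0 x  z below tcp 
top 0 x  z below tcp 
scene 0 x  z below tcp 
[0.63310517 0.24965733 0.11843806] 3.3363818004727364 0.306141536359099
```

>>> {"name": "play_rows", "arguments": {
  "plan": [
    [20, [0, 0, 0], 0],
    [15, [0, 0, 0], 0],
    [15, [0, 0, 0], 0]
  ]
}}

```text
time_s: 43.15
eef_pos: [0.6331, 0.2497, 0.1185]
eef_rot: [-0.0, 0.705, 0.709, 0.0]
wrist_force: [0.9, -0.2, -1.5]
opening: 0.282
grasp_force: 58.9
```

```bash
python3 - <<'E'
from h import *
hang()
E
```

```text
0.0 205 [-13. -18.   6.] [27. 22. 15.] wz 0.104
0.015 160 [-15.  -8.  15.] [29. 24. 30.] wz 0.089
0.03 151 [-14.  17.  30.] [29. 24. 45.] wz 0.074
0.045 134 [-13.  19.  46.] [30. 24. 60.] wz 0.059
0.06 129 [-12.  19.  60.] [31. 24. 74.] wz 0.044
0.075 126 [-11.  19.  75.] [31. 23. 90.] wz 0.029
0.09 66 [-11.  17.  90.] [ 30.  23. 100.] wz 0.018
[0.63312543 0.24968301 0.11848549] 58.89068305492401 [-0.2024539   0.51209256 -1.33763865]
```

>>> {"name": "play_rows", "arguments": {
  "plan": [
    [15, [0, 0, 0.015], 0],
    [15, [0, 0, 0.025], 0],
    [15, [0, 0, 0.032], 0],
    [15, [0, 0, 0.036], 0],
    [15, [0, 0, 0.036], 0]
  ]
}}

```text
time_s: 43.7
eef_pos: [0.6336, 0.2507, 0.1065]
eef_rot: [0.0, 0.705, 0.71, 0.001]
wrist_force: [-3.6, 0.5, 10.6]
opening: 0.28
grasp_force: 60.6
```

```bash
python3 - <<'E'
from h import *
hang()
E
```

```text
0.0 205 [-13. -17.   6.] [27. 21. 15.] wz 0.092
0.015 158 [-15.  -1.  15.] [28. 23. 30.] wz 0.077
0.03 137 [-14.  17.  31.] [29. 23. 45.] wz 0.062
0.045 133 [-14.  19.  45.] [29. 23. 59.] wz 0.047
0.06 129 [-12.  18.  60.] [30. 23. 75.] wz 0.032
0.075 120 [-12.  18.  75.] [30. 23. 90.] wz 0.017
0.09 80 [-46. -24.  90.] [44. 32. 98.] wz 0.008
[0.63364578 0.25069347 0.10649965] 60.616355538368225 [-4.36642752  1.37189303 10.26755877]
```

In contact at 10 N. Easing the grip lets the base settle flat before I release it.

>>> {"name": "play_rows", "arguments": {
  "plan": [
    [22, [0, 0, 0], 0],
    [25, [0, 0, 0.002], 0],
    [25.5, [0, 0, 0.004], 0],
    [25.5, [0.005, 0, 0.006], 0],
    [25.6, [0.008, 0, 0.006], 0],
    [25.8, [0.008, 0, 0.004], 0],
    [26, [0.008, 0, 0], 0],
    [27, [0.008, 0, 0], 0],
    [32, [0.008, 0, 0], 0],
    [45, [0.008, 0, 0], 0]
  ]
}}

```text
time_s: 44.75
eef_pos: [0.6329, 0.2527, 0.1036]
eef_rot: [-0.0, 0.705, 0.709, -0.0]
wrist_force: [0.2, -0.8, -0.7]
opening: 0.518
grasp_force: 0.0
```

>>> {"name": "play_rows", "arguments": {
  "plan": [
    [60, [0, 0, 0], 0],
    [60, [0, 0, 0], 0],
    [60, [0, 0, -0.1], 0],
    [60, [0, 0, -0.22], 0],
    [60, [0, 0, -0.34], 0],
    [60, [-0.3, -0.3, -0.34], 0],
    [60, [-0.3, -0.3, -0.34], 0],
    [60, [-0.3, -0.6, -0.34], 0],
    [60, [-0.3, -0.6, -0.34], 0],
    [60, [-0.3, -0.6, -0.34], 0]
  ]
}}

```text
time_s: 45.75
eef_pos: [0.4173, 0.1381, 0.2399]
eef_rot: [0.0, 0.705, 0.709, 0.0]
wrist_force: [-0.1, 0.3, 1.4]
opening: 0.704
grasp_force: 0.0
```

```bash
python3 - <<'E'
from h import *
P,M,o=pose();print(P)
s=camera('scene');save(s,'s10.png')
for c in ('wrist','top'):
    p=camera(c);w=cloud(p,o);x,y,z=w[...,0],w[...,1],w[...,2]
    for n,b in dict(yb=(.02,.16),kb=(.19,.32)).items():
        m=(x>.57)&(x<.71)&(y>b[0])&(y<b[1])
        try: print(c,n,'cap',rect(w,m,.112,.13),'shoulder',rect(w,m,.08,.1))
        except Exception as e: print(c,n,'none')
m=(x>.59)&(x<.68)&(y>-.27)&(y<-.08)&(z>.08)&(z<.097);print('spool tops z',np.median(z[m]),m.sum())
for n in ['purse','tin','glue','mallet','frame','pencil_cup']:
    r=masks_of(p,n)
    if r: a=w[r[0]['mask']];print(n,np.round(np.nanmedian(a,0),3))
E
```

```text
[0.41729206 0.1381176  0.23986416]
wrist yb cap (array([642.7,  89. ]), array([20.5, 26. ]), 2.0, 1190) shoulder (array([646.,  89.]), array([44.1, 45.2]), 66.0, 2484)
wrist kb cap (array([0., 0.]), array([0., 0.]), 0.0, 0) shoulder (array([625. , 256.9]), array([20.6, 48.1]), 24.3, 1935)
top yb cap (array([638.9,  87.1]), array([23.4, 24.4]), 24.8, 65) shoulder (array([638.4,  87.3]), array([44. , 44.8]), 65.9, 149)
top kb cap (array([634.3, 258.2]), array([24. , 23.9]), 4.4, 67) shoulder (array([634.3, 258.9]), array([42.7, 43.9]), 2.1, 143)
spool tops z 0.08924187392026275 386
purse [ 0.762 -0.22   0.07 ]
tin [0.761 0.203 0.087]
glue [0.777 0.038 0.072]
mallet [ 0.328 -0.17   0.024]
frame [0.38  0.245 0.006]
pencil_cup [ 0.547 -0.432  0.061]
```

View pics/s10.png

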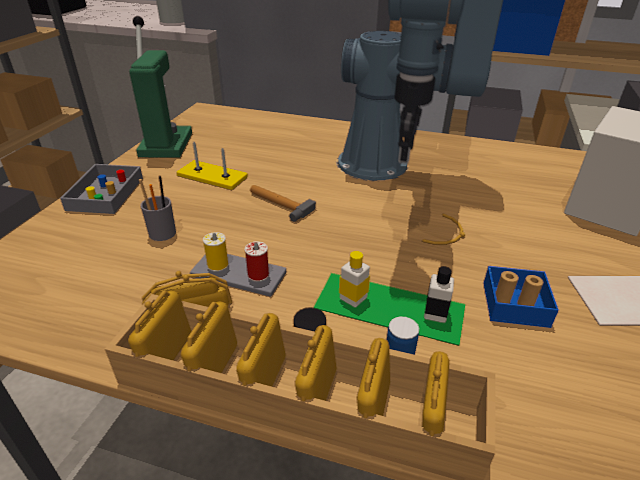

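The final view shows both bottles upright on the mat at (355,280) and (440,295). The spools are seated and the cores are in the bin. No third bottle shows in any view, so I'm handing in.

```bash
python3 -c "
from bench import *
print(hand_in())"
```

```text
the job is handed in; nothing more can be done
None
```

The job is handed in: both cores are in the blue bin, both spools are fully down on the grey stand, and the yellow and black bottles stand upright on the mat. No red bottle was on the bench, and the judge returned no result.

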